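# Lay up the boiled-egg breakfast

### The job

Lay up the boiled-egg breakfast: first set the wooden egg board squarely in the middle of the cork place mat, lengthwise; then stand the egg cup in the board's large end hollow and the salt shaker in its smaller middle hollow, and lay the egg spoon flat on the mat beside the board, alongside it. Last of all take the egg from the rack and lower it gently, upright, into the egg cup. Leave the jar, the drink bottle and the tongs where they are.

Things in the scene. Friction and masses are not known exactly. Their poses are not given: they have to be found in the camera images.
- mat: Cork place mat, 300 x 200 mm, 4 mm thick, fixed, left or right of the rack. Origin at the centre of its underside (bench, z = 0), x along its 300 mm side, z up. On the rack's other side lies the grey draining mat (fixed sheet, 320 x 330 mm, 3 mm thick) with board, cup, shaker and spoon on it.
- board: Wooden egg board, 230 x 64 x 18 mm, 190 g, lying flat on the draining mat. Origin at the centre of its underside, x along its length, z up. Two round blind hollows on its centre line, floors 12 mm above the underside (6 mm deep): a large one 51 mm wide at x = +70 mm, a smaller one 42 mm wide at x = -10 mm. Grip across the 64 mm width at the middle. It may lie either way round on the cork mat.
- eggcup: Green silicone egg cup, 44 mm high, 45 g, upright on the draining mat. Origin at the centre of its underside, z up. Foot 44 mm across, waist 32 mm; bowl 47 mm across at 28 mm height, 49 mm at the rim (44 mm height); mouth 39 mm across inside, bowl 24 mm deep. Grip round the bowl.
- shaker: White ceramic salt shaker with a domed steel cap, 68 mm high, 90 g, upright on the draining mat. Origin at the centre of its underside, z up. Foot 35 mm across, body 31 mm across from 22 to 47 mm height, cap 33 mm across.
- spoon: White plastic egg spoon, 134 mm long, 25 g, flat on the draining mat. Origin on its underside below the handle; x along it to the bowl, z up. Handle 11 mm wide, 8 mm thick, from x = -69 to +35 mm; round bowl 31 mm across at x = +50 mm, 8 mm high. Cup, shaker and spoon swap places in a row along y nearer the robot than the board, 90 mm or more apart; close on cup and shaker along x.
- egg: Brown boiled egg, rigid, 58 mm long, 44 mm across, 60 g, blunt end down in the rack. Origin at its lowest point (blunt end), z up its axis; widest 26 mm up. Origin in the rack: 18 mm above the bench (rack top 32 mm); seated in the egg cup: 30 mm above the cup's underside. The cup's rim is wider than the egg: keep the fingertips no more than 10 mm below the widest part.
- rack: White ceramic egg rack fixed to the bench between the two mats: a plate 150 x 54 mm with its top 32 mm above the bench, three 38 mm holes in a row at x = -48, 0 and +48 mm; only the first holds an egg. Origin at the centre of its underside, x along its length, z up.
- jar: Glass storage jar with a steel lid, 90 mm across, 125 mm high, standing at the far edge; a bystander. Between jar and bottle stands a closed teal lunchbox, fixed, 155 x 215 mm and 66 mm high. Origin at the centre of its underside.
- bottle: Silver drink bottle, 68 mm across, 200 mm high, standing at the far edge; a bystander. It may be to the left or right of the lunchbox. Origin at the centre of its underside.
- tongs: Dark plastic kitchen tongs, clipped shut, about 240 mm long and 26 mm high, lying on the bench outside the mat on the right; a bystander. Origin on the underside near the middle, x along them to the tips.
There are look-alikes about, which are no part of the job. Leave any green look-alike of the jar alone.

How it is judged:
By the outcome, as a careful person would: the job done as asked, in the order asked, and still so for the second after the job is handed in, with the robot touching nothing.
It also fails if it takes over 136 s, if anything falls off the work surface, if the arm or the gripper's body presses on something with over 40 N, if the wrist force passes 120 N, or if a joint passes its speed limit or range.

### The arm

A 6-joint arm with a two-finger parallel gripper is mounted at the origin on the work surface. World frame = base frame: x ahead of the robot, y to its left, z up, the work surface at z = 0. Lengths are in m, angles in degrees, forces in N, time in s.
With the tool pointing down it reaches from about 0.3 to 0.75 m from the base axis. Payload 8.5 kg.
Tool frame: the origin (TCP) lies on the centre line of the jaws, within the pads' length; the fingertips stand tips_ahead ahead of it and the grasp point (between the pads) lies 3 mm ahead of it (tips_ahead is the distance from the TCP to the fingertips, in m); z points along the fingers, y is the line along which they close (so a half turn about z gives the same grasp; the last joint's range is limited). The gripper opens to 85 mm and grips with 20 to 120 N. Pads are 22 mm wide; open, the fingers measure 114 mm over their backs; the gripper's body (76 mm by 85 mm) begins 54 mm behind the grasp point. The pads swing forward as they close: fully open they stand 13 mm farther back than shut.
Start: joints at [-79.2, 21.807, 74.336, -0, 83.858, -12.336], TCP at [0.216, -0.506, 0.253] pointing down, gripper open.
Joint ranges: [-178.18, 178.18], [-50.72, 133.34], [12.68, 142.11], [-81.47, 261.47], [9.98, 163.14], [-165.26, 165.26]. Speed limits (degrees/s): [136.94, 136.94, 180, 180, 180, 180].

### API

Orientations are given as a 3x3 rotation matrix whose columns are the frame's x, y, z axes.
In Python, from rig import observe, get_image, close_job, tips_ahead gives the robot as it stands.
- The arm moves only by the shell command python3 -m creep [FORCE], which reads ROWS from standard input. ROWS is a JSON list that holds a single list of rows (three levels of brackets), with 1 to 10 rows, each of 5 numbers: dx, dy, dz in shares of the most that a row can go, 1 being 50 mm, then a turn about the tool's z in normalised numbers (1 is 120 degrees), then the finger opening in m; each row shifts and turns the commanded pose from where the row before left it, along the tool's axes as they then stand; what a row does not reach is not made up. A row lasts 1/10 s, in which the tool goes at most 0.05 m and 8.59 degrees, less where a joint would pass 70% of its speed; a pose out of reach is approached as far as the arm can. The fingers move at their own pace and stop on an object; FORCE is the grip in N (left out, the last holds). Time passes only in rows, so rows that do not move let the fingers close. It prints the time, the measured TCP pose, the force, the opening and the grip force at its end. Input that does not fit is refused with a message, and nothing moves.
- observe(): the state, without advancing time (a new reading comes with each control period).
- get_image(name): name is "side" or "top" or "wrist"; returns a dict with "pixels" (384x512x3 uint8, red, green, blue), "depth" (384x512 float32, m along the optical axis (not along the pixel's ray), 0 where there is no reading), "K" (3x3 intrinsics, pixels), "extrinsics" (4x4, takes a point from world to camera coordinates). Camera axes: x right, y down, z forward; pixel columns grow to the right and rows downward; lengths in m; the calibration is good to about 2 mm. A picture is of the moment at which its call begins.
- close_job(): hands the job in; it is judged then, once.
The state is a dict: "time_s": time; "q": joint angles; "qvel": joint speeds; "joint_efforts": joint torques, N m; "position": TCP position; "tool_rot": TCP orientation; "ft_force": force on the tool from outside, world axes, zero at the start; "wrist_torque": the same for the moment, N m; "grip_width": finger opening in m; "gripper_force": force on a finger pad.
Only numpy, scipy, OpenCV 4.12 (cv2) and the standard library are available. Lean on these libraries where they do the work, as an engineer would, in place of code of your own. Each camera call takes 0.05 s, during which the arm holds its last target. There are 200 camera calls.

## Working session

There is one attempt and no reset: what is moved stays moved. The work goes in short steps, Python scripts to look and compute and a shell command to move; the robot and the scene stay as the last step left them, time stands still between calls to the robot, and variables do not carry over. Pictures are saved under pics/ and viewed, at most 14 in all, crops included, and the job is handed in when it is done.

```bash
mkdir -p pics; ls; python3 - <<'E'
from rig import *
import cv2,numpy as np
for n in("top","side"):
    g=get_image(n); cv2.imwrite(f"pics/{n}0.png",g["pixels"][:,:,::-1]); print(n,g["K"].tolist(),np.round(g["extrinsics"],3).tolist(),(g["depth"]>0).mean())
o=observe(); print(o,tips_ahead)
E
```

```text
pics
top [[362.6129320028157, 0.0, 259.69213784443366], [0.0, 362.6129320028157, 190.58030700955493], [0.0, 0.0, 1.0]] [[0.019, -1.0, -0.008, -0.153], [-0.998, -0.018, -0.067, 0.542], [0.067, 0.009, -0.998, 1.193], [0.0, 0.0, 0.0, 1.0]] 0.9958343505859375
side [[434.9657070895144, 0.0, 256.39865935909546], [0.0, 434.9657070895144, 185.60411100422078], [0.0, 0.0, 1.0]] [[0.965, -0.261, 0.001, -0.537], [-0.18, -0.67, -0.72, 0.026], [0.188, 0.695, -0.694, 1.227], [0.0, 0.0, 0.0, 1.0]] 0.9959055582682291
{'time_s': 0.1, 'q': array([-7.92003476e+01,  2.18369471e+01,  7.43796893e+01,  2.69207666e-04,
        8.38594387e+01, -1.23355406e+01]), 'qvel': array([ 0.04349658, -0.00133431, -0.2111993 ,  0.09002625, -0.00281294,
        0.00623589]), 'joint_efforts': array([ 4.78976697e-03, -4.49219084e+01, -2.31654060e+01, -1.11571542e-04,
        3.69929447e-03,  9.98342742e-07]), 'position': array([ 0.21605065, -0.50552509,  0.25277947]), 'tool_rot': array([[ 9.19580571e-01,  3.92901405e-01, -2.44200655e-04],
       [ 3.92901375e-01, -9.19579690e-01,  1.30511864e-03],
       [ 2.88220984e-04, -1.29610851e-03, -9.99999119e-01]]), 'ft_force': array([-0.67980018,  0.23889203, -0.55814452]), 'wrist_torque': array([ 0.07532193, -0.04752553,  0.03080835]), 'gripper_force': 0.0, 'grip_width': 0.08535687048119744} 0.022
```

View pics/top0.png

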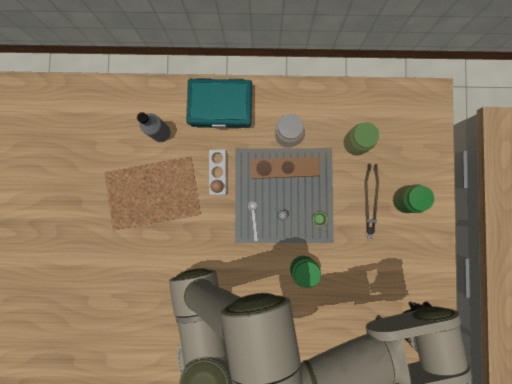

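View pics/side0.png

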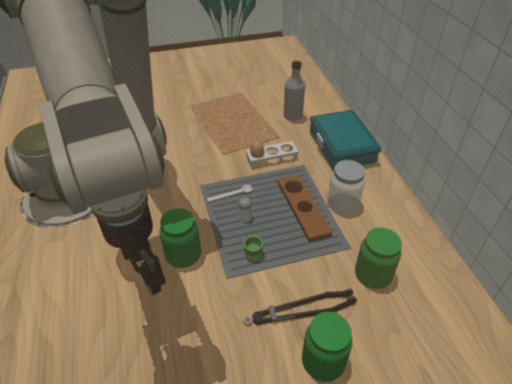

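The top view shows the cork mat at (152,193), the rack at (217,172) with the egg in its near hole at (217,186), and the board at (285,168) with its large hollow on the left at (264,168). The spoon runs from (252,206) to (256,240), the shaker is at (283,215) and the cup at (319,219). Three green jars, look-alikes, are at (306,272), (365,137) and (418,198); the real glass jar is at (290,128).

```bash
cat > h.py <<'E'
from rig import *
import cv2,numpy as np
def ray(g,uv,z):
    """pixels -> world points on plane z"""
    uv=np.atleast_2d(uv).astype(float); E=g["extrinsics"]; R=E[:3,:3]; c=-R.T@E[:3,3]
    d=(np.linalg.inv(g["K"])@np.c_[uv,np.ones(len(uv))].T).T@R
    return c+d*((z-c[2])/d[:,2])[:,None]
def blobs(g,lo,hi,roi=None,amin=20):
    """HSV-mask contours, largest first"""
    m=cv2.inRange(cv2.cvtColor(g["pixels"],cv2.COLOR_RGB2HSV),lo,hi)
    if roi: k=np.zeros_like(m); x0,y0,x1,y1=roi; k[y0:y1,x0:x1]=255; m&=k
    cs=cv2.findContours(m,cv2.RETR_EXTERNAL,cv2.CHAIN_APPROX_NONE)[0]
    return sorted([c[:,0] for c in cs if cv2.contourArea(c)>amin],key=lambda c:-cv2.contourArea(c))
def rect(g,c,z):
    """min-area rectangle of a contour on plane z: centre, long, short (m), long-axis heading deg"""
    p=ray(g,c,z)[:,:2].astype(np.float32)*1000
    b=cv2.boxPoints(cv2.minAreaRect(p)); e=[b[1]-b[0],b[2]-b[1]]; e.sort(key=np.linalg.norm)
    a=np.degrees(np.arctan2(e[1][1],e[1][0])); a=(a+90)%180-90
    return b.mean(0).round(1),np.linalg.norm(e[1]).round(1),np.linalg.norm(e[0]).round(1),a.round(2)
def goto(p,yaw=None):
    """print tool-axes shift (m) and turn (deg) to reach world TCP p with tool y heading yaw (mod 180)"""
    o=observe(); R=o["tool_rot"]; d=R.T@(np.array(p)-o["position"]); t=0
    if yaw is not None:
        cur=np.degrees(np.arctan2(R[1,1],R[0,1])); t=-((yaw-cur+90)%180-90)
    print("shift",d.round(4),"turn",round(t,2),"q",o["q"].round(1),"t",round(o["time_s"],2))
E
python3 - <<'E'
from h import *
g=get_image("top"); hsv=cv2.cvtColor(g["pixels"],cv2.COLOR_RGB2HSV)
for n,u,v in [("cork",150,193),("wood",60,200),("board",310,168),("cup",319,219),("egg",217,187),("rack",217,152),("shaker",283,215),("spoon",254,225),("drain",300,190)]: print(n,hsv[v,u])
big=cv2.resize(g["pixels"][140:250,205:345],None,fx=5.6,fy=5.2,interpolation=cv2.INTER_CUBIC)
cv2.imwrite("pics/crop1.png",big[:,:,::-1])
E
```

```text
cork [ 13 113 131]
wood [ 16 100 151]
board [ 14 113 135]
cup [ 49  86 143]
egg [ 14 107 146]
rack [ 25  11 135]
shaker [  0   0 147]
spoon [ 23   6 179]
drain [ 50   7 114]
```

View pics/crop1.png

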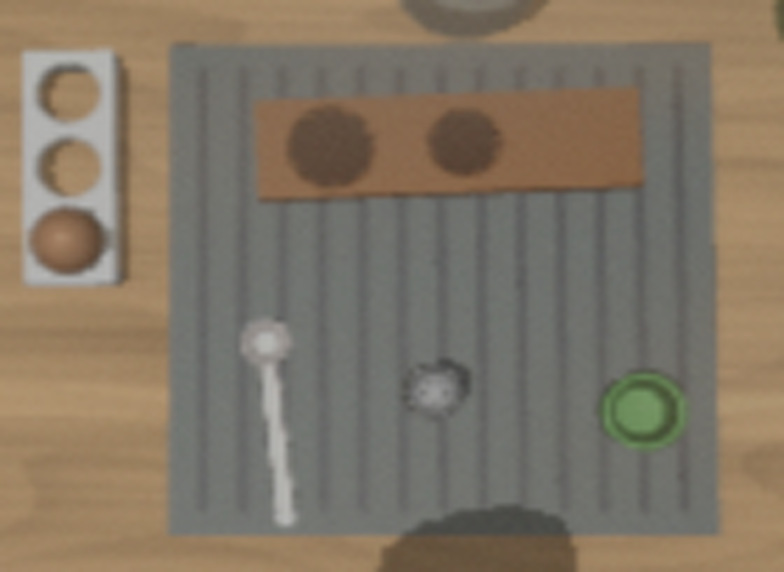

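The crop shows the egg at (67,240) in the rack's near hole and the board with its large hollow at (331,146) and small one at (463,141). It also shows the spoon with its bowl at (266,341), the shaker at (435,388) and the cup at (642,410). Each is the only one of its kind on or by the draining mat, so there is no doubt about which is meant.

```bash
python3 - <<'E'
from h import *
g=get_image("top"); hsv=cv2.cvtColor(g["pixels"],cv2.COLOR_RGB2HSV)
b=blobs(g,(5,60,60),(25,255,255),(238,151,331,190))[0]; print("board",rect(g,b,.021),b.min(0),b.max(0))
d=blobs(g,(0,60,20),(30,255,105),(250,155,322,182),15)
for c in d: print("hollow",rect(g,c,.021))
c=blobs(g,(40,50,40),(80,255,255),(300,200,333,240))[0]; print("cup",rect(g,c,.047))
for c in blobs(g,(0,0,150),(180,40,255),(240,196,270,243),5): print("spoon",rect(g,c,.011),c.min(0),c.max(0))
r=blobs(g,(0,0,120),(180,45,255),(204,145,231,200))[0]; print("rack",rect(g,r,.032))
e=blobs(g,(5,70,60),(25,255,255),(209,179,226,195),20)
for c in e: print("egg",rect(g,c,.05))
# cork
im=cv2.GaussianBlur(hsv,(7,7),0)
print(im[193,60:240:6].tolist()); print(im[130:250:6,150].tolist())
E
```

```text
board (array([ 624.6, -224.4], dtype=float32), np.float32(231.3), np.float32(66.5), np.float32(-86.64)) [250 156] [319 178]
hollow (array([ 620.7, -154.1], dtype=float32), np.float32(47.1), np.float32(43.5), np.float32(1.0))
hollow (array([ 623.8, -234.2], dtype=float32), np.float32(37.0), np.float32(36.7), np.float32(0.84))
cup (array([ 454.5, -338.2], dtype=float32), np.float32(48.2), np.float32(47.7), np.float32(-44.26))
spoon (array([ 443.3, -123.6], dtype=float32), np.float32(126.6), np.float32(17.3), np.float32(4.3)) [250 202] [257 240]
rack (array([ 6.049e+02, -4.000e-01], dtype=float32), np.float32(150.0), np.float32(53.2), np.float32(1.61))
egg (array([556.9,  -2.2], dtype=float32), np.float32(36.0), np.float32(35.8), np.float32(1.47))
[[17, 97, 164], [17, 97, 162], [16, 96, 163], [16, 97, 163], [17, 97, 162], [16, 97, 161], [16, 97, 160], [17, 97, 161], [15, 109, 151], [14, 114, 144], [14, 113, 148], [14, 113, 148], [14, 114, 145], [14, 113, 148], [14, 114, 144], [14, 115, 138], [14, 114, 143], [14, 113, 148], [14, 115, 139], [14, 113, 149], [14, 114, 143], [14, 112, 154], [14, 113, 146], [16, 101, 154], [16, 98, 160], [18, 33, 169], [15, 38, 150], [27, 19, 164], [16, 90, 145], [20, 71, 148]]
[[39, 3, 98], [20, 46, 97], [17, 97, 162], [17, 96, 163], [17, 95, 171], [17, 97, 163], [14, 112, 151], [14, 114, 143], [14, 115, 139], [14, 114, 146], [14, 114, 144], [14, 113, 147], [14, 113, 151], [14, 113, 147], [14, 114, 143], [15, 114, 146], [16, 100, 147], [17, 95, 167], [16, 97, 165], [16, 97, 160]]
```

```bash
python3 - <<'E'
from h import *
g=get_image("top"); g2=dict(g); g2["pixels"]=cv2.GaussianBlur(g["pixels"],(5,5),0)
c=blobs(g2,(0,106,60),(15,255,255),(95,145,206,240),500)
for x in c: print("cork",rect(g,x,.004),cv2.contourArea(x)*(1.2/362.6)**2*1e6)
k=cv2.convexHull(c[0]); q=cv2.approxPolyDP(k,6,True)[:,0]; print(q.tolist()); print(ray(g,q,.004).round(4).tolist())
s=blobs(g,(0,0,120),(180,30,255),(270,202,296,228),5)
for x in s: print("shaker",rect(g,x,.06),x.min(0),x.max(0))
hsv=cv2.cvtColor(g["pixels"],cv2.COLOR_RGB2HSV)
print(g["pixels"][206:226:1,274:293,1])
gg=get_image("side")
for n,z,roi in [("jarnear",.125,(160,205,205,270))]:
    c=blobs(gg,(40,100,20),(85,255,255),roi,100)[0]; print(n,c.min(0),c.max(0))
for x in blobs(g,(45,120,20),(85,255,255),None,80): print("green",rect(g,x,.125))
goto([.6246,-.2244,.15])
E
```

```text
cork (array([531.7, 221.5], dtype=float32), np.float32(299.6), np.float32(199.5), np.float32(-78.64)) 54800.030058086944
[[191, 159], [198, 214], [113, 228], [106, 172]]
[[0.6493, 0.0929, 0.004], [0.4632, 0.0635, 0.004], [0.4109, 0.3482, 0.004], [0.5997, 0.3807, 0.004]]
shaker (array([ 465.1, -216.1], dtype=float32), np.float32(18.1), np.float32(18.1), np.float32(-44.08)) [279 212] [285 218]
[[116 111 102 103 111 117 115 116 113 101 100 113 116 113 115 114 103  98
  112]
 [116 110 101 103 111 115 116 116 115 103 102 111 116 115 114 113 103  96
  110]
 [115 111 100 103 111 115 116 116 115 101 101 112 115 115 114 114 102  98
  111]
 [116 111 102 103 113 114 114 113 110  84  72  83 105 113 116 113 102  99
  109]
 [116 112 103 103 110 104  91  96  99  87  77  77  81  84 106 111 106 101
  110]
 [116 113 102 100  94 114 103 102 102  97  95 107  86  77  85 105 106 100
  111]
 [116 115 101  95  94 105 111 124 132 128 117 106  94  78  77 107 102 101
  110]
 [117 115  98  84  98 110 128 128 139 133 129 118 100  75  79 107 104 101
  111]
 [116 114  98  86 100 122 136 145 149 146 136 127 105  83
[... 533 characters left out ...]
16 115 116 111 102 104 113 114 116 116 114 106 101
  114]
 [117 116 106 104 115 117 117 116 114 105 101 111 116 115 116 115 105 100
  110]
 [117 116 103 105 113 116 116 116 116 104 105 113 115 114 115 113 107 101
  112]
 [117 116 106 104 113 115 117 117 112 106 102 112 115 116 117 116 106 103
  112]
 [118 116 106 103 114 117 117 115 116 104 102 112 113 115 118 116 107 102
  113]]
jarnear [160 209] [199 266]
green (array([ 297.7, -283.8], dtype=float32), np.float32(85.7), np.float32(83.6), np.float32(1.16))
green (array([ 508.2, -623.6], dtype=float32), np.float32(103.3), np.float32(54.3), np.float32(-51.55))
shift [ 0.4862 -0.0981  0.1032] turn 0 q [-79.2  21.8  74.4   0.   83.9 -12.3] t 0.3
```

```bash
python3 - <<'E'
from h import *
g=get_image("top")
D=g["depth"]; v,u=np.mgrid[100:150,270:310]
E=g["extrinsics"]; Ki=np.linalg.inv(g["K"])
P=(Ki@np.c_[u.ravel(),v.ravel(),np.ones(u.size)].T)*D[100:150,270:310].ravel()
W=(E[:3,:3].T@(P-E[:3,3:])).T
k=W[:,2]>.11; p=W[k]; print("jar top",k.sum(),p.min(0).round(3),p.max(0).round(3),p.mean(0).round(3))
# cork by line fit on the mask boundary
m=cv2.GaussianBlur(g["pixels"],(5,5),0); h=cv2.cvtColor(m,cv2.COLOR_RGB2HSV)
c=max(cv2.findContours(cv2.inRange(h,(0,106,60),(15,255,255))[145:240,95:206],0,1)[0],key=cv2.contourArea)
p=ray(g,cv2.convexHull(c)[:,0]+[95,145],.004)[:,:2]*1000
ctr,_,_,a=rect(g,c[:,0]+[95,145],.004); p=ray(g,c[:,0]+[95,145],.004)[:,:2]*1000-ctr
t=np.radians(a);q=p@np.array([[np.cos(t),-np.sin(t)],[np.sin(t),np.cos(t)]])
for ax,L in((0,150),(1,100)):
  for s in(-1,1):
    k=(abs(q[:,ax]-s*L)<9)&(abs(q[:,1-ax])<(250-L)-20)
    f=np.polyfit(q[k,1-ax],q[k,ax],1); r=abs(q[k,ax]-np.polyval(f,q[k,1-ax])); f=np.polyfit(q[k,1-ax][r<3],q[k,ax][r<3],1); print(ax,s,k.sum(),f.round(4))
print(ctr,a)
goto([.56,-.22,.25],0)
E
```

```text
jar top 514 [ 0.464 -0.271  0.11 ] [ 0.778 -0.154  1.225] [ 0.731 -0.231  0.154]
0 -1 47 [ 2.000000e-03 -1.477063e+02]
0 1 46 [-1.000000e-03  1.478194e+02]
1 -1 76 [ 4.30000e-03 -9.67439e+01]
1 1 76 [-8.00000e-04  9.78445e+01]
[531.1 221.2] -78.6
shift [ 0.4285 -0.1276  0.0033] turn -66.86 q [-79.2  21.8  74.3   0.   83.9 -12.3] t 0.35
```

The rows are not in the units I measure in: shifts go in shares of 50 mm and turns go in shares of 120 degrees. I convert before sending: 0.043 m is 0.86, -0.013 m is -0.26.

```bash
echo '[[[0.86,-0.26,0,0,0.085],[0.86,-0.26,0,0,0.085],[0.86,-0.26,0,0,0.085],[0.86,-0.26,0,0,0.085],[0.86,-0.26,0,0,0.085],[0.86,-0.26,0,0,0.085],[0.86,-0.26,0,0,0.085],[0.86,-0.26,0,0,0.085],[0.86,-0.24,0,0,0.085],[0.84,-0.24,0,0,0.085]]]' | python3 -m creep
echo '[[[0,0,0,-0.0667,0.075],[0,0,0,-0.0667,0.075],[0,0,0,-0.0667,0.075],[0,0,0,-0.0667,0.075],[0,0,0,-0.0667,0.075],[0,0,0,-0.0667,0.075],[0,0,0,-0.0667,0.075],[0,0,0,-0.0667,0.075],[0,0,0,0,0.075]]]' | python3 -m creep
python3 - <<'E'
from h import *
goto([.6246,-.2244,.25],2.8)
g=get_image("wrist"); cv2.imwrite("pics/w1.png",g["pixels"][:,:,::-1]); print(g["K"][0,0],g["extrinsics"].round(3).tolist())
import rig; print(rig.tips_ahead,observe()["position"])
E
```

```text
time_s: 1.35
position: [0.5616, -0.218, 0.2533]
tool_rot: [[0.919, 0.393, 0.0], [0.393, -0.919, -0.0], [0.0, 0.0, -1.0]]
ft_force: [0.4, -1.0, -0.6]
grip_width: 0.0849
gripper_force: 0.0
time_s: 2.25
position: [0.5603, -0.2195, 0.2533]
tool_rot: [[0.049, 0.999, -0.0], [0.999, -0.049, 0.0], [0.0, -0.0, -1.0]]
ft_force: [0.5, 0.0, 0.3]
grip_width: 0.0756
gripper_force: 0.0
shift [-0.0018  0.0645  0.0032] turn -5.59 q [-32.7  27.1  65.6   0.   87.3 -29.9] t 2.25
270.27052887053895 [[0.999, -0.049, 0.0, -0.571], [-0.047, -0.951, 0.304, -0.221], [-0.015, -0.304, -0.953, 0.321], [0.0, 0.0, 0.0, 1.0]]
0.022 [ 0.56027463 -0.21948469  0.25326046]
```

View pics/w1.png

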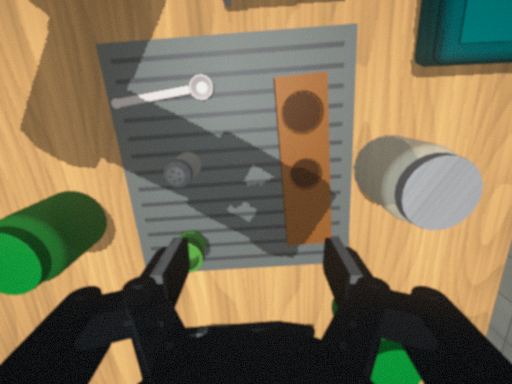

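The wrist view shows the board at (303,158), spoon bowl at (201,87), shaker cap at (178,173), the cup partly behind the finger at (195,250), and the glass jar right at (435,185).

```bash
python3 - <<'E'
from h import *
g=get_image("wrist"); hsv=cv2.cvtColor(g["pixels"],cv2.COLOR_RGB2HSV)
b=blobs(g,(0,80,30),(18,255,255),(265,62,340,250),500)[0]; print("board",rect(g,b,.021),b.min(0),b.max(0))
for c in blobs(g,(0,60,10),(18,255,105),(275,82,332,195),100): print("hollow",rect(g,c,.021),c.mean(0))
for c in blobs(g,(0,0,150),(180,45,255),(105,65,222,115),30): print("spoon",rect(g,c,.011),c.min(0),c.max(0))
for n in [(178,173),(301,60),(145,97),(190,165)]: print(hsv[n[1],n[0]])
E
```

```text
board (array([ 626.8, -230. ], dtype=float32), np.float32(243.9), np.float32(67.6), np.float32(-85.91)) [274  71] [334 249]
hollow (array([ 627.1, -237.2], dtype=float32), np.float32(70.0), np.float32(48.7), np.float32(-3.06)) [299.74468085 179.56914894]
hollow (array([ 627.5, -155. ], dtype=float32), np.float32(45.0), np.float32(33.0), np.float32(64.88)) [304.06040268 110.46308725]
spoon (array([ 471.5, -126.4], dtype=float32), np.float32(109.9), np.float32(38.6), np.float32(14.8)) [136  73] [221 108]
spoon (array([ 510.1, -138.1], dtype=float32), np.float32(22.9), np.float32(14.8), np.float32(1.49)) [204  98] [221 111]
spoon (array([508.7, -95.1], dtype=float32), np.float32(32.2), np.float32(6.8), np.float32(-3.06)) [195  65] [221  71]
[83 11 93]
[ 60   7 143]
[ 11   9 236]
[60  3 86]
```

```bash
python3 - <<'E'
from h import *
g=get_image("wrist"); hsv=cv2.cvtColor(g["pixels"],cv2.COLOR_RGB2HSV)
m=cv2.inRange(hsv,(0,110,30),(16,255,255)); 
L=[];R=[]
for v in range(82,225,3):
    r=np.where(m[v,268:340])[0]
    L.append([268+r[0],v]);R.append([268+r[-1]+1,v])
l,r=ray(g,np.array(L)-.5,.021)*1000,ray(g,np.array(R)-.5,.021)*1000
for p in(l,r):
    f=np.polyfit(p[:,1],p[:,0],1); res=p[:,0]-np.polyval(f,p[:,1]); f=np.polyfit(p[abs(res)<2,1],p[abs(res)<2,0],1); print(f.round(4),"x at -224:",np.polyval(f,-224).round(1),abs(res).max().round(1))
c=[np.where(m[55:120,u])[0][0]+55 for u in range(283,325,5)]; print("top end y",(ray(g,np.c_[range(283,325,5),c]-np.array([0,.5]),.021)[:,1]*1000).round(1))
c=[np.where(m[210:252,u])[0][-1]+211 for u in range(290,322,4)]; print("bot end y",c,(ray(g,np.c_[range(290,322,4),c]-np.array([0,.5]),.021)[:,1]*1000).round(1))
b=blobs(g,(0,0,130),(180,40,255),(108,73,216,110),30)[0]; print("spoon",rect(g,b,.011),b.min(0),b.max(0))
E
```

```text
[-5.510000e-02  5.819228e+02] x at -224: 594.3 0.9
[-5.630000e-02  6.455004e+02] x at -224: 658.1 1.3
top end y [-110.6 -109.8 -109.  -109.3 -108.5 -108.9 -108.1 -107.3 -107.6]
bot end y [np.int64(245), np.int64(245), np.int64(244), np.int64(244), np.int64(244), np.int64(243), np.int64(243), np.int64(243)] [-338.4 -338.7 -337.4 -337.7 -338.  -336.7 -337.  -337.4]
spoon (array([ 449.1, -118.8], dtype=float32), np.float32(133.5), np.float32(42.6), np.float32(-3.1)) [112  73] [215 109]
```

```bash
python3 - <<'E'
from h import *
g=get_image("wrist");E=g["extrinsics"];o=observe()
for x0,x1 in((140,195),(320,365)):
    v,u=np.mgrid[230:345,x0:x1]; d=g["depth"][230:345,x0:x1]
    P=(np.linalg.inv(g["K"])@np.c_[u.ravel(),v.ravel(),np.ones(u.size)].T)*d.ravel()
    W=(E[:3,:3].T@(P-E[:3,3:])).T; T=(W-o["position"])@o["tool_rot"]
    T=T[(T[:,2]<.06)&(d.ravel()>0)]; T=T[T[:,2]>-.05]
    print(len(T),"tip ahead",np.percentile(T[:,2],[50,90,97,100]).round(4),"y",T[:,1].min().round(4),T[:,1].max().round(4))
goto([.626,-.2233,.1],3.2)
E
```

```text
2616 tip ahead [-0.017   0.0032  0.0083  0.0131] y -0.0507 -0.0256
2350 tip ahead [-0.0149  0.0039  0.0086  0.0141] y 0.0263 0.0519
shift [-0.0004  0.0658  0.1533] turn -6.22 q [-32.7  27.1  65.6   0.   87.3 -29.6] t 2.45
```

Converted, 0.04 m is 0.8, 0.02 m is 0.4, -6.2 degrees / 120 = -0.0517.

```bash
echo '[[[0,0.66,0.4,0,0.075],[0,0.66,0.6,0,0.075],[0,0,0.8,-0.0517,0.075],[0,0,0.8,0,0.075],[0,0,0.4,0,0.075],[0,0,0,0,0.075]]]' | python3 -m creep
python3 - <<'E'
from h import *
goto([.626,-.2233,.02],3.2)
E
```

```text
time_s: 3.05
position: [0.625, -0.2221, 0.1]
tool_rot: [[-0.057, 0.998, -0.006], [0.998, 0.057, 0.003], [0.004, -0.005, -1.0]]
ft_force: [0.8, -0.2, 0.2]
grip_width: 0.0752
gripper_force: 0.0
shift [-0.0015  0.0013  0.08  ] turn 0.04 q [-29.8  40.6  66.6  -0.   73.1 -33. ] t 3.05
```

Converted, 0.03 m is 0.6, 0.02 m is 0.4.

```bash
echo '[[[-0.02,0.02,0.6,0,0.075],[0,0,0.4,0,0.075],[0,0,0.3,0,0.075],[0,0,0.2,0,0.075],[0,0,0.08,0,0.075],[0,0,0,0,0.075]]]' | python3 -m creep 40
echo '[[[0,0,0,0,0.058],[0,0,0,0,0.058],[0,0,0,0,0.058],[0,0,0,0,0.058],[0,0,0,0,0.058]]]' | python3 -m creep 40
```

```text
time_s: 3.65
position: [0.6275, -0.2238, 0.0246]
tool_rot: [[-0.058, 0.998, 0.0], [0.998, 0.058, -0.0], [-0.0, 0.0, -1.0]]
ft_force: [-0.2, -0.3, -0.1]
grip_width: 0.0753
gripper_force: 0.0
time_s: 4.15
position: [0.6278, -0.224, 0.0255]
tool_rot: [[-0.058, 0.998, 0.002], [0.998, 0.058, -0.001], [-0.001, 0.002, -1.0]]
ft_force: [0.7, 0.9, 6.0]
grip_width: 0.0629
gripper_force: 45.9
```

Converted, -0.04 m is -0.8, -0.03 m is -0.6.

```bash
echo '[[[0,0,-0.06,0,0.058],[0,0,-0.2,0,0.058],[0,0,-0.4,0,0.058],[0,0,-0.6,0,0.058],[0,0,-0.8,0,0.058],[0,0,-0.6,0,0.058],[0,0,0,0,0.058]]]' | python3 -m creep 60
python3 - <<'E'
from h import *
goto([.5313,.2215,.16],11.4)
E
```

```text
time_s: 4.85
position: [0.6286, -0.2244, 0.1627]
tool_rot: [[-0.058, 0.998, 0.008], [0.998, 0.058, -0.004], [-0.005, 0.007, -1.0]]
ft_force: [-0.2, 0.7, -1.4]
grip_width: 0.0625
gripper_force: 66.3
shift [ 0.4508 -0.0712  0.    ] turn -8.05 q [-29.8  37.3  62.1   0.   80.1 -33.1] t 4.85
```

Converted, 0.05 m is 1, 0.045 m is 0.9.

```bash
echo '[[[0.4,-0.06,0,0,0.058],[0.7,-0.1,0,0,0.058],[0.9,-0.14,0,0,0.058],[1,-0.16,0,0,0.058],[1,-0.16,0,0,0.058],[1,-0.16,0,0,0.058],[1,-0.16,0,0,0.058],[1,-0.16,0,0,0.058],[1,-0.16,0,0,0.058],[0.6,-0.1,0,0,0.058]]]' | python3 -m creep
echo '[[[0.3,-0.06,0,0,0.058],[0,0,0,-0.0333,0.058],[0,0,0,-0.0333,0.058],[0,0,0,0,0.058],[0,0,0,0,0.058]]]' | python3 -m creep
python3 - <<'E'
from h import *
goto([.5313,.2215,.026],11.4)
g=get_image("wrist"); cv2.imwrite("pics/w2.png",g["pixels"][:,:,::-1])
E
```

```text
time_s: 5.85
position: [0.5334, 0.2009, 0.1566]
tool_rot: [[-0.06, 0.998, -0.002], [0.998, 0.06, 0.0], [0.0, -0.002, -1.0]]
ft_force: [0.1, -1.6, -2.0]
grip_width: 0.0623
gripper_force: 66.2
time_s: 6.35
position: [0.5313, 0.2121, 0.1569]
tool_rot: [[-0.194, 0.981, -0.001], [0.981, 0.194, -0.0], [-0.0, -0.001, -1.0]]
ft_force: [0.4, -0.6, -1.6]
grip_width: 0.0624
gripper_force: 66.2
shift [0.0093 0.0019 0.1309] turn -0.21 q [ 9.9 28.9 79.4 -0.  71.7 -1.3] t 6.35
```

View pics/w2.png

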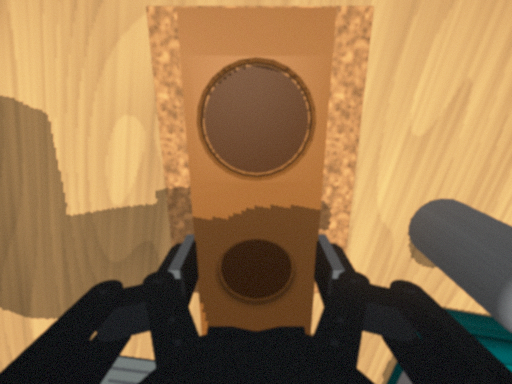

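The wrist view shows the board held level with its large hollow at (257,117). The cork mat shows below, its left edge around u=150-170 and right edge around u=350-372.

```bash
python3 - <<'E'
from h import *
g=get_image("wrist"); p=cv2.GaussianBlur(g["pixels"],(5,5),0); h=cv2.cvtColor(p,cv2.COLOR_RGB2HSV)
for v in(30,100): print(h[v,140:190:5].tolist(),h[v,335:385:5].tolist())
s=h[:,:,1].astype(int)
for v in (30,100): print(s[v,140:185:3],s[v,335:385:3])
E
```

```text
[[18, 122, 236], [18, 123, 237], [15, 143, 184], [15, 145, 187], [15, 144, 211], [15, 143, 218], [15, 144, 216], [15, 144, 182], [14, 152, 196], [14, 150, 196]] [[14, 147, 201], [15, 144, 179], [14, 144, 191], [15, 143, 221], [15, 143, 212], [15, 145, 210], [15, 144, 179], [16, 137, 220], [18, 121, 238], [18, 125, 233]]
[[18, 124, 229], [17, 125, 228], [17, 126, 225], [15, 134, 212], [16, 140, 232], [15, 142, 222], [15, 144, 215], [15, 143, 219], [14, 145, 208], [14, 153, 198]] [[15, 140, 231], [15, 142, 221], [15, 144, 216], [15, 143, 219], [15, 144, 207], [15, 143, 205], [19, 121, 239], [18, 123, 234], [18, 123, 234], [17, 126, 226]]
[122 122 123 139 145 145 144 143 142 144 144 144 145 151 150] [147 144 145 144 144 143 142 144 145 146 144 144 131 121 123 125 124]
[124 124 125 125 128 134 141 139 141 144 144 143 144 144 146] [140 140 143 144 144 143 144 144 144 136 121 123 124 123 125 126 126]
```

```bash
python3 - <<'E'
from h import *
g=get_image("wrist"); p=cv2.GaussianBlur(g["pixels"],(5,5),0); h=cv2.cvtColor(p,cv2.COLOR_RGB2HSV); s=h[:,:,1]>133
hd=np.radians(101.4); C=np.array([531.3,221.5]); n=np.array([-np.sin(hd),np.cos(hd)]); a=np.array([np.cos(hd),np.sin(hd)])
for nm in "LR":
    pts=[]
    for v in range(15,195,4):
        u=np.where(s[v,130:178])[0][0]+129.5 if nm=="L" else np.where(s[v,340:385])[0][-1]+340.5
        pts.append([u,v])
    w=(ray(g,pts,.004)[:,:2]*1000-C); x,y=w@a,w@n
    f=np.polyfit(x,y,1); k=abs(y-np.polyval(f,x))<2; f=np.polyfit(x[k],y[k],1); print("mat",nm,k.sum(),f.round(4),"deg",np.degrees(f[0]).round(2),"at0",f[1])
# far end at the margins
for u in list(range(156,176,4))+list(range(342,368,5)):
    c=np.where(s[:60,u])[0][0]-.5; w=(ray(g,[[u,c]],.004)[0,:2]*1000-C); print(u,c,(w@a).round(1),end="; ")
# board edges (z top = TCP z - .0045)
zt=observe()["position"][2]-.0045
H=cv2.cvtColor(g["pixels"],cv2.COLOR_RGB2HSV)
print("\n",H[60,170:200:2].tolist(),H[60,320:345:2].tolist())
E
```

```text
mat L 45 [-5.70000e-03  9.73886e+01] deg -0.33 at0 97.38860833819038
mat R 45 [-1.50000e-03 -1.01813e+02] deg -0.08 at0 -101.81302836627714
156 5.5 151.8; 160 5.5 151.8; 164 5.5 151.8; 168 5.5 151.8; 172 4.5 152.5; 342 5.5 151.2; 347 4.5 152.0; 352 5.5 151.2; 357 5.5 151.2; 362 5.5 151.2; 367 5.5 151.1; 
 [[15, 145, 206], [15, 144, 200], [14, 143, 209], [15, 146, 205], [14, 145, 201], [14, 150, 199], [13, 149, 198], [13, 146, 203], [14, 150, 204], [14, 147, 205], [14, 147, 203], [14, 145, 204], [15, 150, 204], [14, 148, 205], [14, 146, 201]] [[14, 152, 193], [14, 154, 197], [14, 161, 189], [14, 158, 189], [14, 164, 190], [14, 158, 190], [14, 153, 197], [14, 147, 196], [15, 143, 201], [14, 143, 211], [15, 144, 216], [15, 141, 230], [16, 143, 238]]
```

```bash
python3 -c "
from h import *
goto([.5325,.2225,.028],11.25)"
```

```text
shift [0.0098 0.0031 0.1292] turn -0.01 q [ 9.9 28.9 79.4 -0.  71.7 -1.3] t 6.5
```

Converted, 0.04 m is 0.8, 0.03 m is 0.6.

```bash
echo '[[[0.19,0.06,0,0,0.058],[0,0,0.6,0,0.058],[0,0,0.8,0,0.058],[0,0,0.6,0,0.058],[0,0,0.4,0,0.058],[0,0,0.12,0,0.058],[0,0,0.04,0,0.058],[0,0,0,0,0.058],[0,0,0,0,0.058]]]' | python3 -m creep
python3 -c "
from h import *
goto([.5325,.2225,.0265],11.25)"
```

```text
time_s: 7.4
position: [0.533, 0.2228, 0.0305]
tool_rot: [[-0.197, 0.98, 0.002], [0.98, 0.197, 0.0], [-0.0, 0.002, -1.0]]
ft_force: [-1.1, -0.1, -1.8]
grip_width: 0.0623
gripper_force: 66.1
shift [-0.0002 -0.0006  0.004 ] turn 0.09 q [11.  38.6 86.   0.  55.3 -0.4] t 7.4
```

Converted, 0.002 m is 0.04.

```bash
echo '[[[0,0,0.04,0,0.058],[0,0,0.04,0,0.058],[0,0,0,0,0.058],[0,0,0,0,0.058]]]' | python3 -m creep
```

```text
time_s: 7.8
position: [0.5327, 0.2227, 0.0267]
tool_rot: [[-0.197, 0.98, 0.002], [0.98, 0.197, 0.0], [-0.0, 0.002, -1.0]]
ft_force: [-2.9, -0.9, 8.3]
grip_width: 0.0624
gripper_force: 67.4
```

Converted, -0.05 m is -1, -0.04 m is -0.8.

```bash
echo '[[[0,0,0,0,0.072],[0,0,0,0,0.075],[0,0,0,0,0.075],[0,0,-0.4,0,0.075],[-0.2,0,-0.8,0,0.075],[-0.8,0,-1,0,0.075],[-0.8,0,-1,0,0.075],[-0.6,0,-0.8,0,0.075],[0,0,-0.4,0,0.075],[0,0,0,0,0.075]]]' | python3 -m creep
python3 - <<'E'
from h import *
g=get_image("wrist"); cv2.imwrite("pics/w3.png",g["pixels"][:,:,::-1]); np.savez("w3.npz",**g)
goto([.45,-.3382,.15],0)
E
```

```text
time_s: 8.8
position: [0.5537, 0.1213, 0.2264]
tool_rot: [[-0.195, 0.981, 0.006], [0.981, 0.195, 0.0], [-0.001, 0.006, -1.0]]
ft_force: [0.6, 0.6, -0.0]
grip_width: 0.0751
gripper_force: 0.0
shift [-0.431  -0.1911  0.0739] turn 11.3 q [  0.4  24.6  74.7   0.   80.5 -10.9] t 8.85
```

View pics/w3.png

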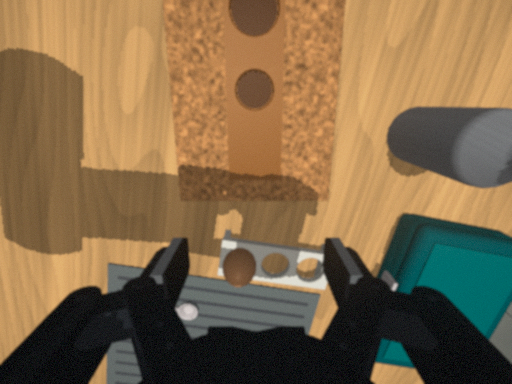

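The board lies centred across the mat (mat edges about 173 to 337 at v=100, board edges 226 to 285). Its small hollow is at (254,88) and its large hollow at (253,10).

```bash
python3 - <<'E'
from h import *
g=dict(np.load("w3.npz"))
p=cv2.GaussianBlur(g["pixels"],(5,5),0); h=cv2.cvtColor(p,cv2.COLOR_RGB2HSV)
T=h[:,:,1]>133
L=[];R=[]
for v in range(20,165,5):
    L.append([np.where(T[v,140:210])[0][0]+139.5,v]); R.append([np.where(T[v,300:365])[0][-1]+300.5,v])
l,r=ray(g,L,.004)*1000,ray(g,R,.004)*1000
def fit(p,y0):
    f=np.polyfit(p[:,1],p[:,0],1);k=abs(p[:,0]-np.polyval(f,p[:,1]))<2;f=np.polyfit(p[k,1],p[k,0],1);return np.polyval(f,y0).round(1),np.degrees(np.arctan(-f[0])).round(2),k.sum()
print("mat edges at y=222",fit(l,222),fit(r,222))
Q=g["pixels"].astype(int)
# board edges: cork is rough; use blurred local gradient of value/hue
hh=cv2.cvtColor(g["pixels"],cv2.COLOR_RGB2HSV)
print(hh[130,218:234,:].tolist()); print(hh[130,278:292].tolist())
print("col 255 170..205",hh[168:206,240].tolist())
E
```

```text
mat edges at y=222 (np.float64(431.4), np.float64(11.3), np.int64(29)) (np.float64(635.6), np.float64(11.15), np.int64(29))
[[15, 146, 188], [15, 146, 184], [14, 147, 174], [15, 149, 168], [15, 152, 168], [15, 146, 169], [15, 146, 173], [14, 146, 178], [14, 144, 181], [14, 146, 182], [14, 152, 176], [14, 152, 180], [15, 150, 177], [15, 154, 174], [14, 148, 179], [14, 155, 176]]
[[15, 160, 171], [14, 147, 173], [14, 150, 172], [14, 151, 176], [14, 150, 182], [14, 145, 180], [14, 147, 180], [14, 142, 185], [15, 142, 190], [14, 142, 198], [14, 144, 200], [14, 147, 205], [15, 144, 202], [15, 145, 199]]
col 255 170..205 [[14, 163, 166], [14, 161, 163], [13, 163, 167], [14, 166, 164], [15, 166, 161], [15, 161, 149], [14, 169, 128], [15, 168, 112], [14, 149, 103], [13, 157, 101], [14, 153, 105], [15, 153, 110], [15, 161, 117], [15, 137, 130], [14, 152, 124], [15, 148, 121], [13, 137, 115], [14, 138, 105], [15, 155, 102], [14, 147, 109], [14, 140, 124], [15, 152, 124], [13, 142, 129], [14, 146, 129], [15, 150, 129], [14, 152, 126], [12, 145, 118], [14, 138, 113], [15, 149, 106], [15, 148, 110], [15, 152, 114], [16, 148, 124], [15, 134, 126], [16, 137, 123], [16, 130, 126], [16, 129, 125], [17, 131, 127], [15, 136, 124]]
```

```bash
python3 - <<'E'
from h import *
g=dict(np.load("w3.npz")); hd=np.radians(101.2); a=np.array([np.cos(hd),np.sin(hd)])
b=ray(g,[[255,174.5]],.022)[0]*1000; m=ray(g,[[255,201]],.004)[0]*1000; print(b,m,"end gap (want 35)",(b-m)[:2]@a)
for t in (110,125,140):
  for c in blobs(g,(0,60,10),(25,255,t),(231,60,280,120),100): print("small hollow",rect(g,c,.022))
h=cv2.cvtColor(g["pixels"],cv2.COLOR_RGB2HSV); print(h[88,228:282,2])
c=np.array([532.6,222.7]); print("expected small",c-10*a,"large",c+70*a)
E
```

```text
[555.52493844 117.32161184  22.        ] [563.6085071   76.72656362   4.        ] end gap (want 35) 41.39202854685793
small hollow (array([535.8, 215.2], dtype=float32), np.float32(38.0), np.float32(34.6), np.float32(-77.86))
small hollow (array([535.2, 215.2], dtype=float32), np.float32(40.2), np.float32(40.0), np.float32(55.06))
small hollow (array([535.2, 214.5], dtype=float32), np.float32(42.9), np.float32(41.1), np.float32(11.22))
[183 180 179 183 186 175 165 144 135 127 119 110 114 112 112 113 108 112
 114 109 111 114 112 112 110 111 113 111 111 110 110 109 111 110 108 108
 109 109 107 113 109 110 112 124 122 126 156 171 178 179 174 178 183 174]
expected small [534.54234351 212.89044845] large [519.00359541 291.36686087]
```

```bash
python3 - <<'E'
from h import *
g=dict(np.load("w3.npz")); E=g["extrinsics"]; Ki=np.linalg.inv(g["K"])
def W(u,v): return E[:3,:3].T@(Ki@[u,v,1]*g["depth"][v,u]-E[:3,3])
for u in (240,255,270):
  print(u,[(v,round(W(u,v)[1]*1000,1),round(W(u,v)[2]*1000,1)) for v in list(range(168,184,1))])
print([(v,round(W(255,v)[1]*1000,1),round(W(255,v)[2]*1000,1)) for v in range(194,206)])
hd=np.radians(101.2)
for v in(40,130):print([(u,round(W(u,v)[2]*1000,1)) for u in list(range(220,232))+list(range(278,292))])
E
```

```text
240 [(168, np.float64(122.0), np.float64(22.5)), (169, np.float64(120.8), np.float64(22.7)), (170, np.float64(119.6), np.float64(23.0)), (171, np.float64(118.3), np.float64(22.6)), (172, np.float64(116.8), np.float64(21.7)), (173, np.float64(115.6), np.float64(22.0)), (174, np.float64(114.4), np.float64(22.0)), (175, np.float64(113.0), np.float64(21.6)), (176, np.float64(111.6), np.float64(20.9)), (177, np.float64(110.5), np.float64(21.8)), (178, np.float64(109.1), np.float64(21.1)), (179, np.float64(108.3), np.float64(22.9)), (180, np.float64(106.9), np.float64(22.4)), (181, np.float64(100.5), np.float64(4.3)), (182, np.float64(98.6), np.float64(2.6)), (183, np.float64(97.9), np.float64(4.7))]
255 [(168, np.float64(125.5), np.float64(22.7)), (169, np.float64(124.3), np.float64(22.7)), (170, np.float64(123.0), np.float64(22.3)), (171, np.float64(121.5), np.float64(21.3)), (172, np.float64(120.2), np.float64(21.2)), (173, np.float64(119.3), np.float64(22.6)), (174, np.float64(117.9), np.float64(21.8)), (175, np.float64(116.5), np.float64(21.4)), (176, np.float64(115.6), np.float64(22.
[... 2098 characters left out ...]
p.float64(4.0)), (290, np.float64(346.9)), (291, np.float64(3.0))]
[(220, np.float64(4.3)), (221, np.float64(4.4)), (222, np.float64(4.3)), (223, np.float64(3.9)), (224, np.float64(3.3)), (225, np.float64(3.3)), (226, np.float64(4.3)), (227, np.float64(20.6)), (228, np.float64(21.0)), (229, np.float64(22.4)), (230, np.float64(22.2)), (231, np.float64(22.8)), (278, np.float64(21.2)), (279, np.float64(22.0)), (280, np.float64(22.1)), (281, np.float64(22.1)), (282, np.float64(4.2)), (283, np.float64(4.6)), (284, np.float64(3.9)), (285, np.float64(3.7)), (286, np.float64(5.2)), (287, np.float64(5.3)), (288, np.float64(5.1)), (289, np.float64(3.2)), (290, np.float64(3.8)), (291, np.float64(6.3))]
```

By depth, the board's end gap is 32.5 mm against the ideal 35, so it is centred to about 2.5 mm and square. Next is the cup.

```bash
python3 -c "
from h import *
goto([.455,-.40,.22],0)"
```

```text
shift [-0.4926 -0.1982  0.0039] turn 11.3 q [  0.4  24.6  74.7   0.   80.5 -10.9] t 8.85
```

Converted, -0.045 m is -0.9, -0.018 m is -0.36.

```bash
echo '[[[-0.9,-0.36,0,0,0.075],[-0.9,-0.36,0,0,0.075],[-0.9,-0.36,0,0,0.075],[-0.9,-0.36,0,0,0.075],[-0.9,-0.36,0,0,0.075],[-0.9,-0.36,0,0,0.075],[-0.9,-0.36,0,0,0.075],[-0.9,-0.36,0,0,0.075],[-0.9,-0.36,0,0,0.075],[-0.9,-0.36,0,0,0.075]]]' | python3 -m creep
echo '[[[-0.84,-0.36,0,0,0.075],[0,0,0,0.05,0.075],[0,0,0,0.0442,0.075],[0,0,0,0,0.075],[0,0,0,0,0.075]]]' | python3 -m creep
python3 - <<'E'
from h import *
g=get_image("wrist"); cv2.imwrite("pics/w4.png",g["pixels"][:,:,::-1]); np.savez("w4.npz",**g)
for c in blobs(g,(38,60,40),(80,255,255),(100,20,420,250),200): print("green",rect(g,c,.047),c.min(0),c.max(0))
goto([.4545,-.338,.15],0)
E
```

```text
time_s: 9.85
position: [0.4638, -0.3556, 0.2215]
tool_rot: [[-0.197, 0.98, -0.002], [0.98, 0.197, 0.002], [0.003, -0.001, -1.0]]
ft_force: [1.5, -0.6, -0.1]
grip_width: 0.0752
gripper_force: 0.0
time_s: 10.35
position: [0.4553, -0.3985, 0.2222]
tool_rot: [[-0.004, 1.0, -0.001], [1.0, 0.004, 0.002], [0.002, -0.001, -1.0]]
ft_force: [-0.1, -0.1, 0.3]
grip_width: 0.0748
gripper_force: 0.0
green (array([ 323. , -294.8], dtype=float32), np.float32(85.8), np.float32(50.6), np.float32(80.29)) [100  26] [150 117]
green (array([ 456.8, -337.9], dtype=float32), np.float32(47.5), np.float32(47.0), np.float32(-89.79)) [235  99] [279 145]
shift [ 0.0605 -0.0005  0.0726] turn 0.21 q [-52.4  28.7  68.1  -0.   83.4 -52.6] t 10.4
```

View pics/w4.png

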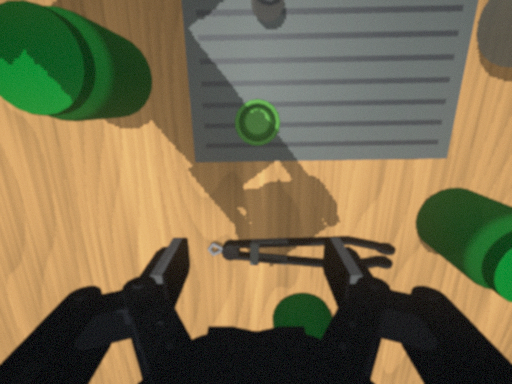

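The wrist view shows the cup at (257,122) alone on the draining mat. The green look-alike jar at (75,60) is left clear of the fingers, and the tongs lie at (300,250).

Converted, 0.04 m is 0.8, 0.002 m is 0.04, 0.2 degrees / 120 = 0.0017.

```bash
echo '[[[0.6,0.04,0.4,0.0017,0.075],[0.6,0,0.8,0,0.075],[0,0,0.8,0,0.075],[0,0,0.6,0,0.075],[0,0,0.2,0,0.075],[0,0,0,0,0.075]]]' | python3 -m creep
python3 -c "
from h import *
goto([.457,-.338,.040],0)"
```

```text
time_s: 11.0
position: [0.4571, -0.3388, 0.0826]
tool_rot: [[0.002, 1.0, -0.001], [1.0, -0.002, 0.002], [0.002, -0.001, -1.0]]
ft_force: [0.8, 0.1, 0.7]
grip_width: 0.0752
gripper_force: 0.0
shift [ 0.0008 -0.      0.0426] turn -0.09 q [-48.5  33.8  84.8  -0.   61.5 -48.4] t 11.0
```

Converted, 0.02 m is 0.4, 0.015 m is 0.3.

```bash
echo '[[[0,0,0.4,0,0.075],[0,0,0.3,0,0.075],[0,0,0.14,0,0.075],[0,0,0,0,0.075],[0,0,0,0,0.04],[0,0,0,0,0.04],[0,0,0,0,0.04],[0,0,0,0,0.04],[0,0,0,0,0.04]]]' | python3 -m creep 25
echo '[[[0,0,-0.1,0,0.04],[0,0,-0.4,0,0.04],[0,0,-0.8,0,0.04],[0,0,-0.8,0,0.04],[0,0,-0.6,0,0.04],[0,0,0,0,0.04]]]' | python3 -m creep
python3 -c "
from h import *
goto([.519,.2914,.18],0)"
```

```text
time_s: 11.9
position: [0.4576, -0.3397, 0.0428]
tool_rot: [[0.003, 1.0, 0.002], [1.0, -0.003, -0.002], [-0.002, 0.002, -1.0]]
ft_force: [-1.3, 0.9, 5.1]
grip_width: 0.0469
gripper_force: 25.3
time_s: 12.5
position: [0.4583, -0.3403, 0.1813]
tool_rot: [[0.003, 1.0, 0.006], [1.0, -0.003, -0.007], [-0.007, 0.006, -1.0]]
ft_force: [0.0, -0.7, -0.6]
grip_width: 0.0469
gripper_force: 26.0
shift [ 0.6319  0.0591 -0.0025] turn -0.15 q [-48.5  27.1  78.1   0.   74.3 -48.3] t 12.5
```

The rows are not in the units I measure in: shifts go in shares of 50 mm and turns go in shares of 120 degrees. I convert before sending: 0.048 m is 0.96, 0.04 m is 0.8.

```bash
echo '[[[0.4,0.04,0,0,0.04],[0.8,0.08,0,0,0.04],[0.96,0.08,0,0,0.04],[0.96,0.08,0,0,0.04],[0.96,0.08,0,0,0.04],[0.96,0.08,0,0,0.04],[0.96,0.08,0,0,0.04],[0.96,0.1,0,0,0.04],[0.96,0.1,0,0,0.04],[0.96,0.1,0,0,0.04]]]' | python3 -m creep
echo '[[[0.96,0.1,0,0,0.04],[0.96,0.1,0,0,0.04],[0.9,0.08,0,0,0.04],[0.6,0.06,0,0,0.04],[0.3,0.02,0,0,0.04],[0,0,0.6,-0.05,0.04],[0,0,0.6,-0.0417,0.04],[0,0,0,0,0.04],[0,0,0,0,0.04]]]' | python3 -m creep
python3 - <<'E'
from h import *
goto([.519,.2914,.056],11.2)
g=get_image("wrist"); cv2.imwrite("pics/w5.png",g["pixels"][:,:,::-1]); np.savez("w5.npz",**g)
for c in blobs(g,(38,60,40),(80,255,255),(150,150,360,384),100): print("green",rect(g,c,observe()["position"][2]+.004),c.min(0),c.max(0))
E
```

```text
time_s: 13.5
position: [0.4981, 0.1074, 0.1756]
tool_rot: [[0.003, 1.0, -0.002], [1.0, -0.003, 0.0], [0.0, -0.002, -1.0]]
ft_force: [1.5, 0.1, -1.2]
grip_width: 0.0467
gripper_force: 26.0
time_s: 14.4
position: [0.5178, 0.2903, 0.1167]
tool_rot: [[-0.185, 0.983, -0.001], [0.983, 0.185, -0.0], [-0.0, -0.001, -1.0]]
ft_force: [0.0, -0.5, 0.5]
grip_width: 0.0466
gripper_force: 26.1
shift [0.0009 0.0015 0.0606] turn -0.53 q [17.9 33.3 78.6 -0.  68.1  7.2] t 14.4
green (array([519.2, 297.8], dtype=float32), np.float32(57.1), np.float32(48.3), np.float32(73.55)) [208 197] [304 305]
```

View pics/w5.png

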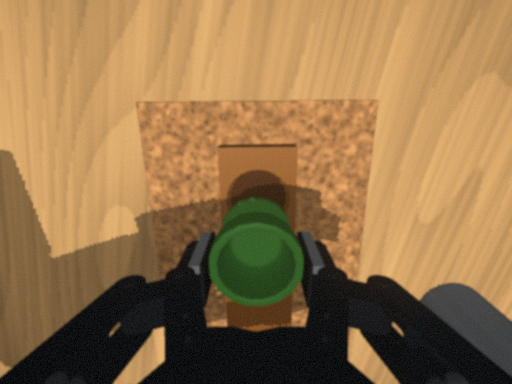

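The cup hangs upright with its rim centre near (257,262). The large hollow shows behind it at (257,190).

```bash
python3 - <<'E'
from h import *
g=dict(np.load("w5.npz")); o=observe(); z=o["position"][2]+.0042
c=np.array([[210,262],[304,262],[257,305],[257,262]]); w=ray(g,c,z)*1000; print(w.round(1))
m=cv2.inRange(cv2.cvtColor(g["pixels"],cv2.COLOR_RGB2HSV),(38,60,40),(80,255,255)); cs=max(cv2.findContours(m[195:,200:312],0,1)[0],key=cv2.contourArea)[:,0]+[200,195]
p=cs[cs[:,1]>262]; w=ray(g,p,z)*1000; A=np.c_[2*w[:,:2],np.ones(len(w))]; s=np.linalg.lstsq(A,(w[:,:2]**2).sum(1),rcond=None)[0]; print("rim circle",s[:2],"d",2*np.sqrt(s[2]+s[:2]@s[:2])); print(o["position"])
E
```

```text
[[495.6 291.1 121.7]
 [540.8 299.7 121.7]
 [522.9 270.3 121.7]
 [518.2 295.4 121.7]]
rim circle [517.97507403 293.39747028] d 47.08149025057543
[0.51832528 0.29042844 0.1175392 ]
```

Converted, 0.02 m is 0.4, -0.0015 m is -0.03.

```bash
echo '[[[-0.03,0.012,0.4,0,0.04],[0,0,0.4,0,0.04],[0,0,0.2,0,0.04],[0,0,0.08,0,0.04],[0,0,0.06,0,0.04],[0,0,0,0,0.04],[0,0,0,0,0.04]]]' | python3 -m creep
```

```text
time_s: 15.15
position: [0.5192, 0.2894, 0.0601]
tool_rot: [[-0.188, 0.982, 0.001], [0.982, 0.188, 0.0], [0.0, 0.001, -1.0]]
ft_force: [-0.3, -0.2, 0.1]
grip_width: 0.0468
gripper_force: 26.1
```

Converted, 0.002 m is 0.04, 0.001 m is 0.02.

```bash
echo '[[[0,0,0.04,0,0.04],[0,0,0.04,0,0.04],[0,0,0.02,0,0.04],[0,0,0,0,0.04],[0,0,0,0,0.04]]]' | python3 -m creep
```

```text
time_s: 15.65
position: [0.519, 0.2894, 0.0557]
tool_rot: [[-0.188, 0.982, 0.001], [0.982, 0.188, 0.0], [0.0, 0.001, -1.0]]
ft_force: [-3.8, -0.8, 11.6]
grip_width: 0.047
gripper_force: 26.9
```

Seated, with contact at the expected height. Now I release, then back off to look while heading for the shaker.

Converted, -0.05 m is -1, -0.04 m is -0.8.

```bash
echo '[[[0,0,0,0,0.055],[0,0,0,0,0.065],[0,0,0,0,0.065],[0,0,-0.4,0,0.065],[0,0,-0.8,0,0.065],[-0.8,0,-1,0,0.065],[-0.8,0,-0.8,0,0.065],[-0.8,0,0,0,0.065],[-0.8,0,0,0,0.065],[0,0,0,0,0.065]]]' | python3 -m creep
python3 - <<'E'
from h import *
g=get_image("wrist"); cv2.imwrite("pics/w6.png",g["pixels"][:,:,::-1]); np.savez("w6.npz",**g)
c=blobs(g,(38,60,40),(80,255,255),(150,0,360,200),100)[0]; print("cup",rect(g,c,.06),c.min(0),c.max(0))
goto([.465,-.27,.2],0)
E
```

```text
time_s: 16.65
position: [0.5473, 0.1414, 0.1889]
tool_rot: [[-0.183, 0.983, 0.0], [0.983, 0.183, -0.001], [-0.001, 0.0, -1.0]]
ft_force: [0.3, 0.8, 0.1]
grip_width: 0.0651
gripper_force: 0.0
cup (array([521.8, 279.3], dtype=float32), np.float32(46.4), np.float32(33.3), np.float32(10.56)) [226   0] [284  47]
shift [-0.3911 -0.1567 -0.0112] turn 10.64 q [ 2.7 26.4 78.  -0.  75.6 -7.9] t 16.7
```

View pics/w6.png

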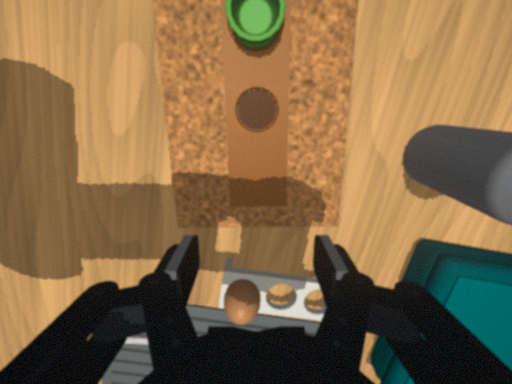

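The cup stands upright in the large hollow at (255,20), and the small hollow is free at (257,108). On to the shaker.

Converted, -0.045 m is -0.9, -0.04 m is -0.8, 5.5 degrees / 120 = 0.0458.

```bash
echo '[[[-0.9,-0.34,0,0,0.065],[-0.9,-0.34,0,0,0.065],[-0.9,-0.36,0,0,0.065],[-0.9,-0.36,0,0,0.065],[-0.9,-0.36,0,0,0.065],[-0.9,-0.36,0,0,0.065],[-0.9,-0.36,-0.1,0,0.065],[-0.9,-0.36,-0.1,0,0.065],[-0.8,-0.34,0,0,0.065],[0,0,0,0.0458,0.065]]]' | python3 -m creep
echo '[[[0,0,0,0.0425,0.065],[0,0,0,0,0.065],[0,0,0,0,0.065]]]' | python3 -m creep
python3 - <<'E'
from h import *
g=get_image("wrist"); cv2.imwrite("pics/w7.png",g["pixels"][:,:,::-1]); np.savez("w7.npz",**g)
E=g["extrinsics"]; v,u=np.mgrid[20:230,150:380]; d=g["depth"][20:230,150:380]
P=(np.linalg.inv(g["K"])@np.c_[u.ravel(),v.ravel(),np.ones(u.size)].T)*d.ravel(); W=(E[:3,:3].T@(P-E[:3,3:])).T
k=(W[:,2]>.045)&(W[:,2]<.08)&(abs(W[:,0]-.465)<.04)&(abs(W[:,1]+.216)<.04); p=W[k]; print(k.sum(),p.min(0).round(4),p.max(0).round(4))
(c,r)=cv2.minEnclosingCircle((p[:,:2]*1000).astype(np.float32)); print("shaker",c,r)
c=blobs(g,(0,0,170),(180,40,255),(100,0,400,150),100)
for x in c: print("spoon?",rect(g,x,.011),x.min(0),x.max(0))
goto([.466,-.216,.05],0)
E
```

```text
time_s: 17.7
position: [0.4649, -0.2813, 0.1984]
tool_rot: [[-0.088, 0.996, 0.0], [0.996, 0.088, -0.001], [-0.001, 0.0, -1.0]]
ft_force: [0.3, 0.2, -0.5]
grip_width: 0.065
gripper_force: 0.0
time_s: 18.0
position: [0.4658, -0.2768, 0.1986]
tool_rot: [[-0.008, 1.0, -0.0], [1.0, 0.008, 0.0], [0.0, -0.0, -1.0]]
ft_force: [-1.2, 0.8, -0.1]
grip_width: 0.0649
gripper_force: 0.0
983 [ 0.4504 -0.232   0.059 ] [ 0.4821 -0.1994  0.0724]
shaker (466.621826171875, -215.7068328857422) 16.431289672851562
spoon? (array([ 454.9, -117. ], dtype=float32), np.float32(115.0), np.float32(30.4), np.float32(1.47)) [189   0] [303  37]
spoon? (array([ 469.5, -215.6], dtype=float32), np.float32(26.1), np.float32(18.9), np.float32(-41.27)) [246 111] [268 134]
shift [0.0608 0.0007 0.1488] turn 0.42 q [-43.2  23.6  80.9   0.   75.4 -43.7] t 18.05
```

View pics/w7.png

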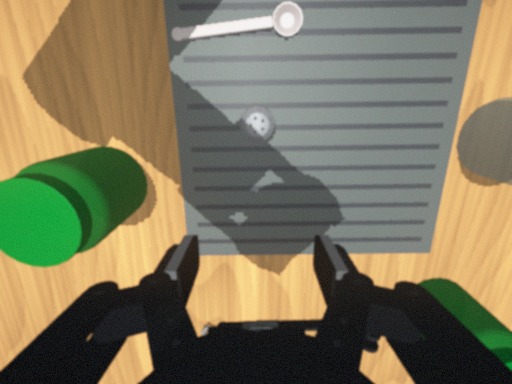

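The shaker cap is at (260,123), the spoon at (180,34) to (290,20), and the green look-alike jar at left (80,205) is clear.

Converted, 0.04 m is 0.8, 0.031 m is 0.62, 0.4 degrees / 120 = 0.0033.

```bash
echo '[[[0.6,0.02,0.4,0.0033,0.065],[0.62,0,0.8,0,0.065],[0,0,0.6,0,0.065],[0,0,0.4,0,0.065],[0,0,0,0,0.065]]]' | python3 -m creep
python3 -c "
from h import *
goto([.4666,-.2155,.042],0)"
```

```text
time_s: 18.55
position: [0.4657, -0.2155, 0.0873]
tool_rot: [[0.0, 1.0, -0.004], [1.0, -0.0, 0.003], [0.003, -0.004, -1.0]]
ft_force: [1.0, -0.2, 0.7]
grip_width: 0.0649
gripper_force: 0.0
shift [-0.0001  0.0011  0.0452] turn -0.03 q [-38.1  29.1  93.6   0.   57.5 -38. ] t 18.55
```

Converted, 0.02 m is 0.4, 0.017 m is 0.34.

```bash
echo '[[[0,0.02,0.4,0,0.065],[0,0,0.34,0,0.065],[0,0,0.14,0,0.065],[0,0,0,0,0.065],[0,0,0,0,0.025],[0,0,0,0,0.025],[0,0,0,0,0.025],[0,0,0,0,0.025],[0,0,0,0,0.025],[0,0,0,0,0.025]]]' | python3 -m creep 30
echo '[[[0,0,-0.1,0,0.025],[0,0,-0.4,0,0.025],[0,0,-0.8,0,0.025],[0,0,-0.8,0,0.025],[0,0,-0.6,0,0.025],[0,0,0,0,0.025]]]' | python3 -m creep
python3 -c "
from h import *
goto([.5345,.2129,.18],11.2)"
```

```text
time_s: 19.55
position: [0.4677, -0.2171, 0.0461]
tool_rot: [[0.003, 1.0, 0.001], [1.0, -0.003, -0.001], [-0.001, 0.001, -1.0]]
ft_force: [-2.0, 0.5, 6.8]
grip_width: 0.0311
gripper_force: 29.3
time_s: 20.15
position: [0.4686, -0.2176, 0.1845]
tool_rot: [[0.003, 1.0, 0.006], [1.0, -0.003, -0.005], [-0.005, 0.006, -1.0]]
ft_force: [1.1, -0.1, -1.3]
grip_width: 0.0311
gripper_force: 30.0
shift [0.4307 0.0647 0.0028] turn -11.35 q [-38.1  22.   86.4   0.   71.2 -37.9] t 20.15
```

Converted, 0.048 m is 0.96, 0.003 m is 0.06.

```bash
echo '[[[0.4,0.06,0,0,0.025],[0.7,0.1,0,0,0.025],[0.92,0.14,0,0,0.025],[0.96,0.14,0,0,0.025],[0.96,0.14,0,0,0.025],[0.96,0.14,0,0,0.025],[0.96,0.14,0,0,0.025],[0.96,0.14,0,0,0.025],[0.9,0.14,0,0,0.025],[0.6,0.1,0,0,0.025]]]' | python3 -m creep
echo '[[[0.26,0.06,0,0,0.025],[0,0,0.4,-0.05,0.025],[0,0,0.6,-0.0442,0.025],[0,0,0,0,0.025],[0,0,0,0,0.025]]]' | python3 -m creep
python3 - <<'E'
from h import *
goto([.5349,.2114,.0591],11.2)
g=get_image("wrist"); np.savez("w8.npz",**g); cv2.imwrite("pics/w8.png",g["pixels"][:,:,::-1])
E
```

```text
time_s: 21.15
position: [0.5301, 0.2019, 0.1795]
tool_rot: [[0.001, 1.0, -0.001], [1.0, -0.001, 0.0], [0.0, -0.001, -1.0]]
ft_force: [0.5, -0.8, -0.0]
grip_width: 0.0315
gripper_force: 30.0
time_s: 21.65
position: [0.5337, 0.2113, 0.1304]
tool_rot: [[-0.19, 0.982, -0.001], [0.982, 0.19, -0.0], [-0.0, -0.001, -1.0]]
ft_force: [0.2, -0.0, -0.4]
grip_width: 0.0312
gripper_force: 30.0
shift [-0.0002  0.0013  0.0713] turn -0.25 q [ 9.8 30.7 81.  -0.  68.3 -1.2] t 21.65
```

View pics/w8.png

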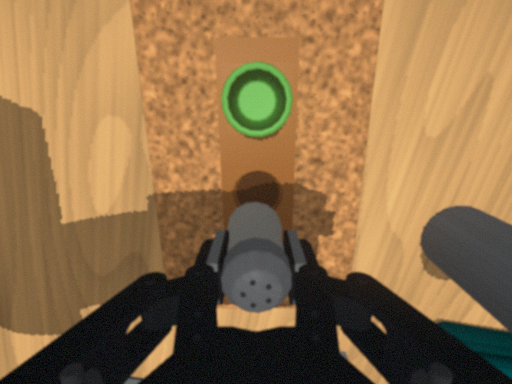

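The shaker hangs upright with its cap at (256,285), in line with the small hollow behind it at (258,190). The cup stands at (257,100).

Converted, 0.03 m is 0.6, 0.02 m is 0.4.

```bash
echo '[[[0,0.024,0.4,0,0.025],[0,0,0.6,0,0.025],[0,0,0.24,0,0.025],[0,0,0.08,0,0.025],[0,0,0,0,0.025],[0,0,0,0,0.025]]]' | python3 -m creep
python3 - <<'E'
from h import *
g=dict(np.load("w8.npz")); c=blobs(g,(38,60,40),(80,255,255),(200,40,310,150),100)[0]; print("cup rim",rect(g,c,.06),cv2.minEnclosingCircle((ray(g,c,.06)[:,:2]*1000).astype(np.float32)))
E
```

```text
time_s: 22.3
position: [0.5355, 0.2123, 0.0656]
tool_rot: [[-0.193, 0.981, 0.002], [0.981, 0.193, 0.0], [-0.0, 0.002, -1.0]]
ft_force: [0.4, 0.3, -1.1]
grip_width: 0.0314
gripper_force: 30.0
cup rim (array([519.7, 291.1], dtype=float32), np.float32(47.0), np.float32(46.9), np.float32(10.93)) ((519.555908203125, 290.931884765625), 23.881071090698242)
```

Converted, 0.002 m is 0.04, -0.001 m is -0.02.

```bash
echo '[[[-0.02,0,0.04,0,0.025],[0,0,0.04,0,0.025],[0,0,0.04,0,0.025],[0,0,0.02,0,0.025],[0,0,0,0,0.025],[0,0,0,0,0.025]]]' | python3 -m creep
```

```text
time_s: 22.9
position: [0.5351, 0.2112, 0.059]
tool_rot: [[-0.193, 0.981, 0.001], [0.981, 0.193, 0.0], [-0.0, 0.001, -1.0]]
ft_force: [-5.9, -1.7, 15.1]
grip_width: 0.0317
gripper_force: 30.6
```

Converted, -0.05 m is -1, -0.04 m is -0.8.

```bash
echo '[[[0,0,0,0,0.04],[0,0,0,0,0.055],[0,0,0,0,0.055],[0,0,-0.4,0,0.055],[0,0,-0.8,0,0.055],[-0.4,0,-1,0,0.055],[-0.8,0,-0.8,0,0.055],[-0.8,0,0,0,0.055],[-0.8,0,0,0,0.055],[0,0,0,0,0.055]]]' | python3 -m creep
python3 - <<'E'
from h import *
g=get_image("wrist"); cv2.imwrite("pics/w9.png",g["pixels"][:,:,::-1]); np.savez("w9.npz",**g)
goto([.45,-.17,.2],0)
E
```

```text
time_s: 23.9
position: [0.5617, 0.0758, 0.199]
tool_rot: [[-0.189, 0.982, 0.0], [0.982, 0.189, -0.001], [-0.001, 0.0, -1.0]]
ft_force: [-0.3, 1.2, -0.3]
grip_width: 0.0552
gripper_force: 0.0
shift [-0.2222 -0.1562 -0.0011] turn 10.94 q [ -4.1  26.   76.9  -0.   77.1 -15. ] t 23.95
```

View pics/w9.png

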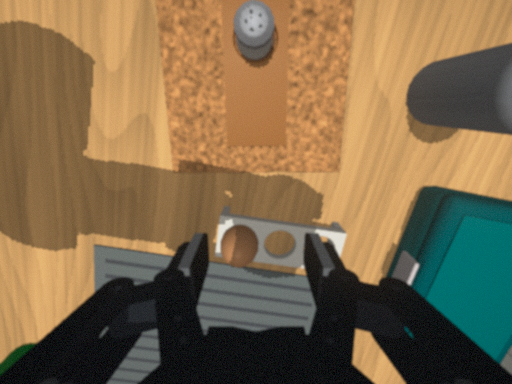

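The shaker stands upright on the board at (255,30). Now the spoon.

Converted, -0.045 m is -0.9, -0.042 m is -0.84, 5.5 degrees / 120 = 0.0458.

```bash
echo '[[[-0.9,-0.62,0,0,0.055],[-0.9,-0.62,0,0,0.055],[-0.9,-0.62,0,0,0.055],[-0.9,-0.62,0,0,0.055],[-0.84,-0.64,0,0,0.055],[0,0,0,0.0458,0.055],[0,0,0,0.045,0.055],[0,0,0,0,0.055],[0,0,0,0,0.055]]]' | python3 -m creep
python3 - <<'E'
from h import *
g=get_image("wrist"); cv2.imwrite("pics/w10.png",g["pixels"][:,:,::-1]); np.savez("w10.npz",**g)
E=g["extrinsics"]; v,u=np.mgrid[40:225,60:450]; d=g["depth"][40:225,60:450]
s=cv2.cvtColor(g["pixels"],cv2.COLOR_RGB2HSV)[40:225,60:450]; P=(np.linalg.inv(g["K"])@np.c_[u.ravel(),v.ravel(),np.ones(u.size)].T)*d.ravel(); W=(E[:3,:3].T@(P-E[:3,3:])).T*1000
k=(W[:,2]>6.5)&(W[:,2]<14)&(s[:,:,1].ravel()<60)&(W[:,0]<530)&(W[:,1]<-70)&(W[:,1]>-190)
m=(k.reshape(d.shape)*255).astype(np.uint8); m=cv2.morphologyEx(m,cv2.MORPH_OPEN,np.ones((3,3),np.uint8))
c=max(cv2.findContours(m,0,1)[0],key=cv2.contourArea)[:,0]+[60,40]
print(rect(g,c,.011),c.min(0),c.max(0))
M=np.zeros(g["depth"].shape,np.uint8); cv2.drawContours(M,[c],-1,255,-1); q=np.argwhere(M)[:,::-1]; w=ray(g,q,.011)[:,:2]*1000
h=w[w[:,0]<455]; f=np.polyfit(h[:,0],h[:,1],1); print("handle line y=",f,"deg",np.degrees(np.arctan(f[0])),"ends",w[:,0].min(),w[:,0].max())
b=w[w[:,0]>480]; print("bowl",(b.min(0)+b.max(0))/2,b.min(0),b.max(0))
E
```

```text
time_s: 24.85
position: [0.4595, -0.1479, 0.199]
tool_rot: [[-0.008, 1.0, -0.0], [1.0, 0.008, 0.0], [0.0, -0.0, -1.0]]
ft_force: [0.2, 0.7, -0.1]
grip_width: 0.055
gripper_force: 0.0
(array([ 445.1, -119.5], dtype=float32), np.float32(130.7), np.float32(28.8), np.float32(2.79)) [187 136] [300 165]
handle line y= [ 1.30602159e-01 -1.81011093e+02] deg 7.440837289604127 ends 380.3564357366273 510.6646905502699
bowl [ 495.64608856 -116.94268705] [ 480.62748658 -131.22588694] [ 510.66469055 -102.65948716]
```

Converted, 8.35 degrees / 120 = 0.0696.

```bash
echo '[[[0,0,0,0.0696,0.03],[0,0,0,0.0696,0.03],[0,0,0,0.0696,0.03],[0,0,0,0.0696,0.03],[0,0,0,0.0696,0.03],[0,0,0,0.0696,0.03],[0,0,0,0.0696,0.03],[0,0,0,0.0696,0.03],[0,0,0,0.0696,0.03],[0,0,0,0.0696,0.03]]]' | python3 -m creep
python3 -c "
from h import *
goto([.446,-.1228,.06],-82.8)"
```

```text
time_s: 25.9
position: [0.4595, -0.148, 0.199]
tool_rot: [[0.993, 0.114, -0.0], [0.114, -0.993, 0.0], [-0.0, -0.0, -1.0]]
ft_force: [1.4, 0.1, -0.0]
grip_width: 0.03
gripper_force: 0.0
shift [-0.0105 -0.0265  0.139 ] turn -0.64 q [-31.9  18.   89.9   0.   72.   51.5] t 25.9
```

View pics/w10.png

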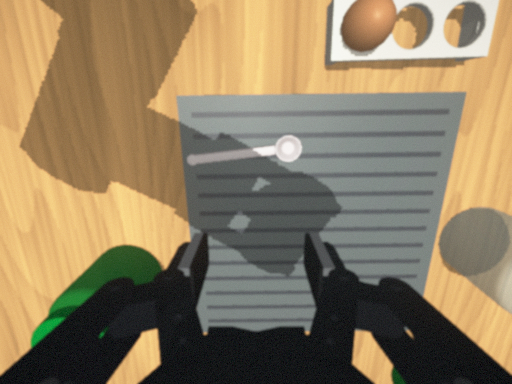

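The spoon's bowl is at (288,148) and its handle end at (192,160), which agrees with the measured line. The egg is at (368,22).

Converted, 0.04 m is 0.8, 0.03 m is 0.6, -0.6 degrees / 120 = -0.005.

```bash
echo '[[[-0.21,-0.53,0.6,-0.005,0.03],[0,0,0.8,0,0.03],[0,0,0.8,0,0.03],[0,0,0.58,0,0.03],[0,0,0,0,0.03],[0,0,0,0,0.03]]]' | python3 -m creep
python3 -c "
from h import *
goto([.446,-.1228,.026],-82.8)"
```

```text
time_s: 26.5
position: [0.4462, -0.1233, 0.0606]
tool_rot: [[0.992, 0.129, 0.0], [0.129, -0.992, 0.0], [0.0, -0.0, -1.0]]
ft_force: [0.4, 0.3, -0.2]
grip_width: 0.0299
gripper_force: 0.0
shift [-0.0001 -0.0006  0.0346] turn 0.23 q [-30.2  27.9 103.3   0.   48.8  52.4] t 26.5
```

Converted, 0.015 m is 0.3, 0.012 m is 0.24.

```bash
echo '[[[0,0,0.3,0,0.03],[0,0,0.24,0,0.03],[0,0,0.12,0,0.03],[0,0,0.02,0,0.03],[0,0,0,0,0.03]]]' | python3 -m creep
echo '[[[0,0,0,0,0.006],[0,0,0,0,0.006],[0,0,0,0,0.006],[0,0,0,0,0.006],[0,0,0,0,0.006]]]' | python3 -m creep 30
```

```text
time_s: 27.0
position: [0.4462, -0.1237, 0.0269]
tool_rot: [[0.992, 0.128, 0.001], [0.128, -0.992, -0.001], [0.001, 0.001, -1.0]]
ft_force: [0.2, 0.3, -0.3]
grip_width: 0.0302
gripper_force: 0.0
time_s: 27.5
position: [0.4461, -0.1237, 0.0268]
tool_rot: [[0.992, 0.128, 0.001], [0.128, -0.992, -0.001], [0.001, 0.001, -1.0]]
ft_force: [-0.5, 0.6, 5.9]
grip_width: 0.01
gripper_force: 31.3
```

Converted, -0.05 m is -1, -0.045 m is -0.9.

```bash
echo '[[[0,0,-0.1,0,0.006],[0,0,-0.6,0,0.006],[0,0,-1,0,0.006],[0,0,-0.9,0,0.006],[0,0,0,0,0.006]]]' | python3 -m creep
python3 - <<'E'
from h import *
goto([.468,.2115,.15],11.3); print(observe()["grip_width"])
g=get_image("wrist"); m=blobs(g,(0,0,150),(180,50,255),(150,0,360,384),60); [print(c.min(0),c.max(0)) for c in m[:4]]
E
```

```text
time_s: 28.0
position: [0.4476, -0.1244, 0.1616]
tool_rot: [[0.992, 0.128, 0.009], [0.128, -0.992, -0.005], [0.009, 0.007, -1.0]]
ft_force: [-0.2, -0.3, -1.2]
grip_width: 0.0101
gripper_force: 30.7
shift [ 0.0631 -0.3306  0.01  ] turn 86.05 q [-30.2  18.7  96.3   0.   64.4  52.5] t 28.0
0.01013619445316881
[218  52] [276 189]
[194  37] [217 204]
[249 192] [263 313]
[150   0] [158  85]
```

Converted, -0.047 m is -0.94, -0.046 m is -0.92, -8 degrees / 120 = -0.0667.

```bash
echo '[[[0.08,-0.4,0,0,0.006],[0.16,-0.8,0,0,0.006],[0.18,-0.92,0,0,0.006],[0.18,-0.94,0,0,0.006],[0.18,-0.94,0,0,0.006],[0.18,-0.94,0,0,0.006],[0.18,-0.9,0,0,0.006],[0.12,-0.56,0,0,0.006],[0,-0.2,0,0,0.006],[0,0,0,-0.0667,0.006]]]' | python3 -m creep
echo '[[[0,0,0,-0.0667,0.006],[0,0,0,-0.0667,0.006],[0,0,0,-0.0667,0.006],[0,0,0,-0.0667,0.006],[0,0,0,-0.0667,0.006],[0,0,0,-0.0667,0.006],[0,0,0,-0.0667,0.006],[0,0,0,-0.0667,0.006],[0,0,0,-0.0667,0.006],[0,0,0,-0.0667,0.006]]]' | python3 -m creep
echo '[[[0,0,0,-0.05,0.006],[0,0,0,0,0.006],[0,0,0,0,0.006]]]' | python3 -m creep
python3 - <<'E'
from h import *
goto([.468,.2115,.0278],11.3); print(observe()["grip_width"])
E
```

```text
time_s: 29.05
position: [0.4652, 0.2126, 0.1549]
tool_rot: [[0.963, 0.268, -0.002], [0.268, -0.963, -0.001], [-0.003, -0.0, -1.0]]
ft_force: [-0.7, -0.7, -0.9]
grip_width: 0.0097
gripper_force: 30.7
time_s: 30.05
position: [0.4656, 0.2108, 0.1552]
tool_rot: [[-0.098, 0.995, -0.002], [0.995, 0.098, -0.001], [-0.0, -0.002, -1.0]]
ft_force: [-0.4, -0.5, -0.0]
grip_width: 0.0099
gripper_force: 30.7
time_s: 30.35
position: [0.4659, 0.2112, 0.1556]
tool_rot: [[-0.193, 0.981, -0.001], [0.981, 0.193, -0.0], [-0.0, -0.001, -1.0]]
ft_force: [0.2, -0.7, -0.4]
grip_width: 0.0097
gripper_force: 30.7
shift [-1.000e-04  2.300e-03  1.278e-01] turn -0.17 q [11.1 23.6 89.3 -0.  67.2 -0. ] t 30.35
0.0097459905914763
```

Converted, 0.04 m is 0.8, 0.03 m is 0.6.

```bash
echo '[[[0,0.04,0.6,0,0.006],[0,0,0.8,0,0.006],[0,0,0.6,0,0.006],[0,0,0.3,0,0.006],[0,0,0.08,0,0.006],[0,0,0,0,0.006],[0,0,0,0,0.006]]]' | python3 -m creep
python3 - <<'E'
from h import *
o=observe();g=get_image("wrist");E=g["extrinsics"]; v,u=np.mgrid[60:330,150:360]; d=g["depth"][60:330,150:360]
P=(np.linalg.inv(g["K"])@np.c_[u.ravel(),v.ravel(),np.ones(u.size)].T)*d.ravel(); W=(E[:3,:3].T@(P-E[:3,3:])).T
T=(W-o["position"])@o["tool_rot"]*1000; s=cv2.cvtColor(g["pixels"],cv2.COLOR_RGB2HSV)[60:330,150:360,1].ravel()
k=(abs(T[:,1])<20)&(T[:,0]>12)&(T[:,0]<75)&(s<60)&(abs(W[:,2]-o["position"][2]+.016)<.012); p=T[k]
for a,b in((15,25),(25,35),(35,60),(60,70)): q=p[(p[:,0]>a)&(p[:,0]<b)]; print(a,b,len(q),np.median(q,0).round(1) if len(q) else "")
print(p.min(0),p.max(0)); goto([.468,.2115,.0278],11.3)
E
```

```text
time_s: 31.05
position: [0.4686, 0.2122, 0.0379]
tool_rot: [[-0.196, 0.981, 0.001], [0.981, 0.196, 0.0], [-0.0, 0.001, -1.0]]
ft_force: [0.6, -0.1, 0.5]
grip_width: 0.0098
gripper_force: 30.7
15 25 324 [20.2  0.9 16.1]
25 35 346 [30.1  0.9 16.1]
35 60 2307 [48.6  0.9 18.8]
60 70 304 [62.   0.4 16.4]
[ 12.06764118 -14.23980151  14.23394732] [65.03585571 15.32624928 23.41864948]
shift [-0.0007 -0.0007  0.0103] turn 0.0 q [11.2 33.6 96.3  0.  50.  -0.1] t 31.1
```

Converted, 0.006 m is 0.12, 0.003 m is 0.06.

```bash
echo '[[[0,0,0.12,0,0.006],[0,0,0.06,0,0.006],[0,0,0.02,0,0.006],[0,0,0,0,0.006],[0,0,0,0,0.006]]]' | python3 -m creep
```

```text
time_s: 31.6
position: [0.4681, 0.2123, 0.0278]
tool_rot: [[-0.197, 0.98, 0.001], [0.98, 0.197, 0.0], [-0.0, 0.001, -1.0]]
ft_force: [-2.9, -1.4, 10.1]
grip_width: 0.0101
gripper_force: 31.9
```

Converted, -0.05 m is -1, -0.02 m is -0.4.

```bash
echo '[[[0,0,0,0,0.02],[0,0,0,0,0.026],[0,0,0,0,0.026],[0,0,-0.4,0,0.026],[0,0,-1,0,0.026],[0,0,-1,0,0.026],[0,0,-1,0,0.026],[0,0,0,0,0.065]]]' | python3 -m creep
python3 -c "
from h import *
goto([.557,-.065,.2],0)"
```

```text
time_s: 32.4
position: [0.4703, 0.2128, 0.2032]
tool_rot: [[-0.197, 0.98, 0.012], [0.98, 0.197, 0.002], [-0.0, 0.012, -1.0]]
ft_force: [0.0, -0.2, -1.1]
grip_width: 0.0392
gripper_force: 0.0
shift [-0.2894  0.0303  0.0035] turn 11.35 q [11.2 20.7 85.  -0.  73.6 -0.2] t 32.4
```

Converted, -0.045 m is -0.9, -0.02 m is -0.4, 6 degrees / 120 = 0.05.

```bash
echo '[[[-0.9,0.1,0,0,0.065],[-0.9,0.1,0,0,0.065],[-0.9,0.1,0,0,0.065],[-0.9,0.1,0,0,0.065],[-0.9,0.1,0,0,0.065],[-0.9,0.1,0,0,0.065],[-0.4,0,0,0,0.065],[0,0,0,0.05,0.065],[0,0,0,0.0442,0.065],[0,0,0,0,0.065]]]' | python3 -m creep
python3 - <<'E'
from h import *
import sys
g=get_image("wrist");np.savez("w11.npz",**g);E=g["extrinsics"]; v,u=np.mgrid[30:220,130:400]; d=g["depth"][30:220,130:400]
P=(np.linalg.inv(g["K"])@np.c_[u.ravel(),v.ravel(),np.ones(u.size)].T)*d.ravel(); W=(E[:3,:3].T@(P-E[:3,3:])).T*1000
k=(W[:,2]>38)&(W[:,2]<85)&(abs(W[:,0]-557)<40)&(abs(W[:,1])<40); p=W[k]; print(k.sum(),p.min(0).round(1),p.max(0).round(1))
# sphere fit of the cap (radius ~22 near the waist): centre of slices
for a,b in((44,50),(50,58),(58,66),(66,72)):
    q=p[(p[:,2]>a)&(p[:,2]<b)]; s=np.linalg.lstsq(np.c_[2*q[:,:2],np.ones(len(q))],(q[:,:2]**2).sum(1),rcond=None)[0]; print(a,len(q),s[:2].round(1),np.sqrt(s[2]+s[:2]@s[:2]).round(1))
t=p[p[:,2]>p[:,2].max()-2]; print("top",t.mean(0).round(1))
goto([.557,-.002,.15],0)
E
```

```text
time_s: 33.4
position: [0.5544, -0.0664, 0.1963]
tool_rot: [[0.001, 1.0, -0.001], [1.0, -0.001, 0.0], [0.0, -0.001, -1.0]]
ft_force: [0.7, 0.8, -0.1]
grip_width: 0.065
gripper_force: 0.0
1632 [536.  -22.   44.6] [578.   20.8  77.5]
44 19 [ 5.574e+02 -4.000e-01] 21.4
50 187 [ 5.574e+02 -4.000e-01] 20.3
58 434 [ 5.574e+02 -4.000e-01] 17.6
66 541 [ 5.574e+02 -3.000e-01] 13.2
top [557.5  -1.1  76. ]
shift [0.0642 0.0028 0.0465] turn 0.14 q [-19.   25.3  78.4   0.   76.3 -19.1] t 33.45
```

Converted, 0.032 m is 0.64, 0.03 m is 0.6.

```bash
echo '[[[0.64,0.03,0.4,0,0.065],[0.64,0.03,0.6,0,0.065],[0.03,0,0.6,0,0.065],[0,0,0.4,0,0.065],[0,0,0,0,0.065],[0,0,0,0,0.065]]]' | python3 -m creep
python3 -c "
from h import *
goto([.5574,-.0005,.053],0)"
```

```text
time_s: 34.05
position: [0.5577, -0.0007, 0.0975]
tool_rot: [[-0.002, 1.0, 0.0], [1.0, 0.002, -0.0], [-0.0, 0.0, -1.0]]
ft_force: [0.7, 0.7, 0.4]
grip_width: 0.0653
gripper_force: 0.0
shift [ 0.0002 -0.0003  0.0445] turn 0.12 q [-12.2  31.7  86.    0.   62.3 -12.4] t 34.05
```

Converted, 0.02 m is 0.4, 0.015 m is 0.3.

```bash
echo '[[[0,0,0.4,0,0.065],[0,0,0.3,0,0.065],[0,0,0.16,0,0.065],[0,0,0.04,0,0.065],[0,0,0,0,0.065],[0,0,0,0,0.065]]]' | python3 -m creep
python3 - <<'E'
from h import *
goto([.5574,-.0005,.053],0)
o=observe();g=get_image("wrist");E=g["extrinsics"]
for x0,x1 in((150,225),(290,365)):
    v,u=np.mgrid[200:345,x0:x1]; d=g["depth"][200:345,x0:x1]; P=(np.linalg.inv(g["K"])@np.c_[u.ravel(),v.ravel(),np.ones(u.size)].T)*d.ravel()
    W=(E[:3,:3].T@(P-E[:3,3:])).T; T=(W-o["position"])@o["tool_rot"]*1000; s=g["pixels"][200:345,x0:x1].max(2).ravel()
    T=T[(s<75)&(abs(T[:,0])<12)&(abs(T[:,1])>28)&(abs(T[:,1])<50)&(T[:,2]<20.5)]; print("tip ahead",len(T),np.percentile(T[:,2],[95,99,100]).round(1))
E
```

```text
time_s: 34.65
position: [0.5579, -0.0008, 0.053]
tool_rot: [[-0.001, 1.0, 0.002], [1.0, 0.001, -0.0], [-0.0, 0.002, -1.0]]
ft_force: [0.4, -1.1, 0.9]
grip_width: 0.0649
gripper_force: 0.0
shift [ 0.0003 -0.0005 -0.    ] turn 0.04 q [-12.2  35.3  88.4   0.   56.3 -12.3] t 34.65
tip ahead 1826 [ 9.9 14.1 16.5]
tip ahead 1809 [ 8.9 12.7 14.3]
```

Converted, -0.002 m is -0.04.

```bash
echo '[[[0,0,-0.04,0,0.065],[0,0,0,0,0.036],[0,0,0,0,0.036],[0,0,0,0,0.036],[0,0,0,0,0.036],[0,0,0,0,0.036]]]' | python3 -m creep 25
echo '[[[0,0,-0.08,0,0.036],[0,0,-0.3,0,0.036],[0,0,-0.6,0,0.036],[0,0,-0.8,0,0.036],[0,0,-0.8,0,0.036],[0,0,0,0,0.036]]]' | python3 -m creep
python3 -c "
from h import *
goto([.5195,.29,.17],11.2)"
```

```text
time_s: 35.3
position: [0.5571, -0.0007, 0.0544]
tool_rot: [[-0.001, 1.0, -0.001], [1.0, 0.001, -0.0], [-0.0, -0.001, -1.0]]
ft_force: [-3.8, 0.3, 5.0]
grip_width: 0.0421
gripper_force: 24.8
time_s: 35.9
position: [0.5595, -0.001, 0.1884]
tool_rot: [[-0.001, 1.0, 0.01], [1.0, 0.001, -0.002], [-0.002, 0.01, -1.0]]
ft_force: [0.4, 0.1, -0.6]
grip_width: 0.0422
gripper_force: 25.6
shift [ 0.2911 -0.04    0.0174] turn -11.15 q [-12.2  25.6  79.4   0.   74.4 -12.3] t 35.9
```

Converted, 0.045 m is 0.9, 0.04 m is 0.8.

```bash
echo '[[[0.3,-0.04,0,0,0.036],[0.6,-0.08,0,0,0.036],[0.8,-0.12,0,0,0.036],[0.9,-0.12,0,0,0.036],[0.9,-0.12,0,0,0.036],[0.9,-0.12,0,0,0.036],[0.7,-0.1,0,0,0.036],[0.4,-0.06,0,0,0.036],[0.2,-0.02,0,0,0.036],[0.08,0,0,0,0.036]]]' | python3 -m creep
echo '[[[0,0,0,-0.0333,0.036],[0,0,0,-0.0333,0.036],[0,0,0.2,-0.0258,0.036],[0,0,0.4,0,0.036],[0,0,0,0,0.036],[0,0,0,0,0.036]]]' | python3 -m creep
cat > egg.py <<'E'
from h import *
o=observe();g=get_image("wrist");E=g["extrinsics"];zc=o["position"][2]-.0364
v,u=np.mgrid[90:384,130:400]; d=g["depth"][90:384,130:400]
P=(np.linalg.inv(g["K"])@np.c_[u.ravel(),v.ravel(),np.ones(u.size)].T)*d.ravel(); W=(E[:3,:3].T@(P-E[:3,3:])).T
h=cv2.cvtColor(g["pixels"],cv2.COLOR_RGB2HSV)[90:384,130:400].reshape(-1,3); T=(W-o["position"])@o["tool_rot"]
e=(h[:,0]<20)&(h[:,1]>60)&(np.linalg.norm(T[:,:2],axis=1)<.03)&(W[:,2]>zc+.03)&(W[:,2]<zc+.065)
p=W[e]*1000; c=(h[:,0]>38)&(h[:,0]<80)&(h[:,1]>60)&(W[:,2]>.05)&(W[:,2]<.07); q=W[c]*1000
def circ(p): s=np.linalg.lstsq(np.c_[2*p[:,:2],np.ones(len(p))],(p[:,:2]**2).sum(1),rcond=None)[0]; return s[:2].round(1),np.sqrt(s[2]+s[:2]@s[:2]).round(1)
print(o["position"],"egg pts",len(p))
for a in (34,42,48,52):
    k=(p[:,2]>zc*1000+a)&(p[:,2]<zc*1000+a+6)
    if k.sum()>30: print(a,k.sum(),*circ(p[k]))
if len(p): print("apex",p[p[:,2]>p[:,2].max()-1.5].mean(0).round(1),"expect z",(zc+.058)*1000)
print("cup pts",len(q),q.min(0) if len(q) else "",q.max(0) if len(q) else "")
goto([.5195,.29,.0824],11.2)
E
python3 egg.py
```

```text
time_s: 36.9
position: [0.5174, 0.2892, 0.1818]
tool_rot: [[-0.002, 1.0, -0.002], [1.0, 0.002, -0.001], [-0.001, -0.002, -1.0]]
ft_force: [-0.2, -0.7, -0.5]
grip_width: 0.042
gripper_force: 25.6
time_s: 37.5
position: [0.5184, 0.2877, 0.153]
tool_rot: [[-0.192, 0.981, -0.001], [0.981, 0.192, -0.0], [-0.0, -0.001, -1.0]]
ft_force: [-0.3, 0.0, -1.0]
grip_width: 0.042
gripper_force: 25.7
[0.51841692 0.287668   0.15299978] egg pts 5834
34 829 [519.3 286.8] 21.2
42 1262 [519.4 286.8] 18.2
48 1774 [519.9 287.7] 13.8
52 1853 [520.7 288.6] 9.5
apex [533.1 302.9 180.6] expect z 174.599784735015
cup pts 851 [495.63669393 272.59806952  50.14532312] [542.64407972 314.83336678  61.72434053]
shift [0.0019 0.0012 0.0712] turn -0.12 q [17.6 31.  76.1 -0.  72.9  6.5] t 37.55
```

Converted, 0.02 m is 0.4, 0.004 m is 0.08.

```bash
echo '[[[0.08,0.02,0.4,0,0.036],[0,0,0.36,0,0.036],[0,0,0.16,0,0.036],[0,0,0.04,0,0.036],[0,0,0,0,0.036],[0,0,0,0,0.036]]]' | python3 -m creep; python3 egg.py
```

```text
time_s: 38.15
position: [0.519, 0.2925, 0.1061]
tool_rot: [[-0.193, 0.981, 0.002], [0.981, 0.193, 0.001], [0.0, 0.002, -1.0]]
ft_force: [-0.1, 0.5, -0.8]
grip_width: 0.0421
gripper_force: 25.7
[0.51895471 0.29247658 0.10607894] egg pts 5764
34 824 [519.8 291.6] 21.2
42 1266 [519.9 291.8] 18.1
48 1718 [519.9 292.4] 13.5
52 1819 [520.7 293.2] 9.2
apex [518.  304.6 133.8] expect z 127.67894219725213
cup pts 855 [495.74595025 284.06332945  50.00900227] [542.50868262 314.97337816  61.42930729]
shift [-0.0026  0.0001  0.0236] turn -0.07 q [18.  34.2 79.   0.  66.7  6.9] t 38.2
```

Converted, 0.008 m is 0.16, 0.006 m is 0.12.

```bash
echo '[[[-0.01,0,0.16,0,0.036],[0,0,0.12,0,0.036],[0,0,0.08,0,0.036],[0,0,0.04,0,0.036],[0,0,0,0,0.036],[0,0,0,0,0.036]]]' | python3 -m creep
```

```text
time_s: 38.8
position: [0.5186, 0.2919, 0.0851]
tool_rot: [[-0.193, 0.981, 0.0], [0.981, 0.193, 0.0], [0.0, 0.0, -1.0]]
ft_force: [1.0, 0.0, -0.5]
grip_width: 0.0421
gripper_force: 25.7
```

Converted, 0.001 m is 0.02.

```bash
echo '[[[0,0,0.02,0,0.036],[0,0,0.02,0,0.036],[0,0,0.02,0,0.036],[0,0,0,0,0.036],[0,0,0,0,0.036]]]' | python3 -m creep
```

```text
time_s: 39.3
position: [0.5192, 0.2918, 0.0833]
tool_rot: [[-0.193, 0.981, 0.002], [0.981, 0.193, 0.0], [-0.0, 0.002, -1.0]]
ft_force: [-0.2, -1.8, 8.1]
grip_width: 0.042
gripper_force: 26.3
```

Converted, -0.04 m is -0.8, -0.03 m is -0.6.

```bash
echo '[[[0,0,0,0,0.044],[0,0,0,0,0.047],[0,0,0,0,0.052],[0,0,0,0,0.062],[0,0,0,0,0.065],[0,0,-0.4,0,0.065],[0,0,-0.6,0,0.065],[0,0,-0.8,0,0.065],[0,0,-0.8,0,0.065]]]' | python3 -m creep
echo '[[[-0.4,0,-0.6,0,0.065],[-0.8,0,-0.4,0,0.065],[-0.9,0,0,0,0.065],[-0.9,0,0,0,0.065],[0,0,0,0,0.065],[0,0,0,0,0.065]]]' | python3 -m creep
python3 - <<'E'
from h import *
w=get_image("wrist"); t=get_image("top"); s=get_image("side")
np.savez("wf.npz",**w)
a=w["pixels"]; b=cv2.resize(t["pixels"][120:260,80:240],(288,252),interpolation=cv2.INTER_CUBIC); c=cv2.resize(s["pixels"][60:200,170:330],(288,252),interpolation=cv2.INTER_CUBIC)
im=np.zeros((504,800,3),np.uint8); im[:384,:512]=a; im[:252,512:]=b; im[252:504,512:]=c
cv2.imwrite("pics/final.png",im[:,:,::-1])
E
```

```text
time_s: 40.2
position: [0.5183, 0.2918, 0.2133]
tool_rot: [[-0.193, 0.981, -0.001], [0.981, 0.193, -0.0], [-0.0, -0.001, -1.0]]
ft_force: [0.1, 1.0, -0.6]
grip_width: 0.0649
gripper_force: 0.0
time_s: 40.8
position: [0.5476, 0.1441, 0.262]
tool_rot: [[-0.191, 0.982, -0.0], [0.982, 0.191, 0.0], [0.0, -0.0, -1.0]]
ft_force: [-0.5, 0.2, 1.1]
grip_width: 0.065
gripper_force: 0.0
```

View pics/final.png

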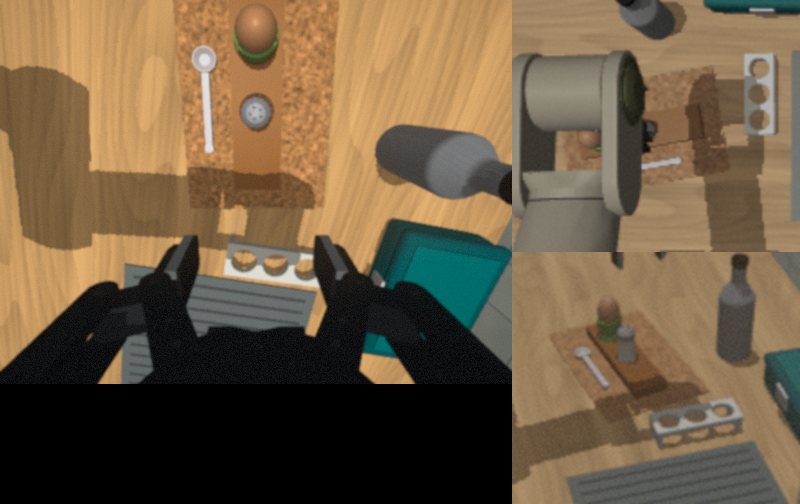

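The egg stands upright in the cup at (256,35), with the shaker at (256,110) and the spoon along the board at (207,100). The rack is empty. I'll do one numeric check of the egg and board before handing in.

```bash
python3 - <<'E'
from h import *
g=dict(np.load("wf.npz")); E=g["extrinsics"]; v,u=np.mgrid[0:384,0:512]
P=(np.linalg.inv(g["K"])@np.c_[u.ravel(),v.ravel(),np.ones(u.size)].T)*g["depth"].ravel(); W=(E[:3,:3].T@(P-E[:3,3:])).T*1000
k=(abs(W[:,0]-519)<35)&(abs(W[:,1]-291)<35)
for a,b in((74,82),(82,90),(90,98),(98,108)):
    q=W[k&(W[:,2]>a)&(W[:,2]<b)]
    if len(q)>20: s=np.linalg.lstsq(np.c_[2*q[:,:2],np.ones(len(q))],(q[:,:2]**2).sum(1),rcond=None)[0]; print(a,len(q),s[:2].round(1))
print("egg top",W[k,2][W[k,2]<120].max())
hd=np.radians(101.25); A=np.array([np.cos(hd),np.sin(hd)]);N=np.array([-A[1],A[0]]); r=(W[:,:2]-[533,223.5]); x,y=r@A,r@N
b=(W[:,2]>18)&(W[:,2]<26)&(abs(y)<40)&(abs(x+85)<50); print("board near end x",np.percentile(x[b],1),"y range",np.percentile(y[b],[1,99]))
m=(W[:,2]>2)&(W[:,2]<6.5)&(abs(y)<120)&(x<-40)&(x>-156); print("mat y",np.percentile(y[m],[1,99]),"x",np.percentile(x[m],1))
E
```

```text
74 118 [519.3 290.9]
82 303 [519.3 290.8]
90 596 [519.2 290.7]
98 688 [519.1 290.5]
egg top 105.8573905544691
board near end x -114.52307429820223 y range [-31.55277625  31.33533371]
mat y [-97.83232875  98.58112708] x -148.5404272190486
```

Egg vertical, with its top 104-106 mm up (expected 104). Board centred and square.

```bash
python3 -c "
from rig import *
print(close_job())"
```

```text
the job is handed in; nothing more can be done
None
```

The breakfast is laid up and handed in: the board is centred lengthwise on the cork mat, the cup and shaker are in their hollows, the spoon lies alongside, and the egg stands upright in the cup, finished at about 41 s of the 136 s allowed.

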